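# Uncover the hot pot with the lid lifter

### The job

The pot on the portable hob is hot: pick up the lid lifter from its stand, hook it under the loop on the lid, lift the lid clear of the pot and carry it, kept level, to the bare chopping board. Set it down gently, loop up and flat, in the middle of the board, unhook the lifter and put it back in its stand, leaning in the notch as you found it. Do not touch the lid or the pot with the gripper or arm, and leave the pot and the other things where they stand.

Things in the scene. Friction and masses are not known exactly. Their poses are not given: they have to be found in the camera images.
- hob: Portable induction hob, fixed: a black slab 250 (x) x 210 (y) x 42 mm high, control strip toward the robot (-x). Origin under its middle, on the worktop; its cooking zone, on which the pot stands, is centred about 25 mm toward +x. Board and lifter stand are on either side of it: which is left and which right varies.
- pot: Round stainless casserole, 166 mm outside (172 at the rim), 75 mm high, about 1.9 kg, loose on the hob (underside 42 mm above the worktop). Two ear handles stick out to 118 mm from its centre along +y and -y, 60 mm up. Origin at the centre of its underside.
- lid: Loose steel lid on the pot, 179 mm across, 0.34 kg +-20 %. Origin at its centre in the plane of the flange's underside that rests on the rim; z up; x points right (-y) within 38 degrees. A plug 145 mm wide, 6 mm deep hangs below (5 mm clear in the pot); on a flat surface the lid rests on it, origin 6 mm up. Top: low dome, 16.5 mm high in the middle, 5.5 mm at 78 mm out.
- lid_bar (a point): Middle of the bar of the lid's loop handle, 50.5 mm above the lid's origin, some 45 mm above its centre of mass; axes as the lid's. The bar is 8 mm round, straight, along the lid's y, between two uprights 80 mm apart. Under it the loop is clear 30 mm high and 72 mm wide; a hook can enter along the lid's x from either side.
- lifter: Loose lid lifter, 0.13 kg, 200 mm long: dark wooden handle, flat steel shaft 14 (y) x 6 mm, fork of two hooked prongs. Origin in the hook's throat, midway between the prongs; z up the shaft to the handle, x the side to which the hook opens, y from prong to prong. Shaft (z 36 to 106 mm) and handle (z 106 to 190 mm, 26 wide in y, 20 thick in x) have their centre line at x = -9 mm.
- lifter_grip (a point): Where to grip the handle, with the gripper pointing down along the shaft: on its centre line, at (-9, 0, 158) mm in the lifter's frame, 32 mm below the handle's top end. Axes as the lifter's.
- lifter_hook (a point): Throat of the hook (lifter's origin): here the bar's centre hangs, with 4 mm play to and fro. Prongs: 6 mm wire, 36 mm over both. Hold the shaft leaning 32 degrees from vertical, hook ahead and handle back (as in the stand): the hook's bed is then level, its underside 10.5 mm below this point, its tips 21 mm ahead of it and 3 mm above it. With the shaft upright the bar slides off.
- stand: Fixed dark steel stand for the lifter: tray 117 (x) x 80 (y) mm, walls 19 mm high, and near its -x end an upright with an open notch, flared upward, 20 mm wide at its floor, in which the lifter's shaft leans, 84 mm up the shaft. Origin on the worktop below the resting hook; x points right (-y) within 25 degrees, the upright is at the left.
- stand_rest (a point): Where the hook's throat is when the lifter rests in the stand, 15.1 mm above the worktop; axes as the stand's. Then the prongs stand flat on the tray, tips 2 mm short of its front (+x) wall, lifter y along stand y, shaft leaning 32 degrees back to the stand's -x. The lifter is lifted straight up out of the notch and lowered straight down into it.
- board: Wooden chopping board, 200 (x) x 300 (y) x 22 mm, fixed and bare, its long side (y) pointing roughly away from the robot. Origin at the centre of its underside, on the worktop.
- onion: Onion, 78 mm across, 85 mm high, a loose bystander behind, left of the hob.
- garlic: Garlic bulb, 60 mm across, 58 mm high, a loose bystander in front of the hob.
- salt_shaker: Salt shaker, 44 mm across, 90 mm high, a loose bystander behind, right of the hob.
- tomato: Tomato, 75 mm across, 79 mm high, a loose bystander at the left end.
- jam_jar: Jar with a green lid, 71 mm across, 110 mm high, a loose bystander at the right.
- spice_a: Spice jar, 41 mm across, 105 mm high, a loose bystander in front of the hob.

How it is judged:
On the way, in this order (a step that is already met when the one before it is completed fails the run):
1. the lifter is held in the fingers, clear of its stand (distance between lifter_hook and stand_rest above 0.06 m and contact force between the fingers and lifter above 1 N), for 0.2 s.
2. the lid hangs level from the lifter, at least 15 mm above its seat on the pot (z of lid in the frame of pot above 0.09 m and contact force between lid and lifter above 1 N and angle between lid's own z axis and vertical below 0.26 rad), for 0.3 s.
3. the lid lies flat on the board and the lifter is unhooked, clear of the loop (x of lid in the frame of board between -0.03 and 0.03 m and y of lid in the frame of board between -0.07 and 0.07 m and z of lid in the frame of board between 0.022 and 0.034 m and angle between lid's own z axis and vertical below 0.06 rad and distance between lid_bar and lifter_hook above 0.04 m and contact force between lid and lifter below 0.1 N), for 0.2 s.
At the end, for the whole second after the job is handed in: Lid flat on the board, loop up (within 3.5 degrees), within 30 mm of its middle across and 70 mm along; lifter back in the stand, hook within 20 mm of where it was, shaft in the notch, leaning 25 to 40 degrees, in line within 11 degrees; pot on the hob within 30 mm of where it was; all at rest (x of lid in the frame of board between -0.03 and 0.03 m and y of lid in the frame of board between -0.07 and 0.07 m and z of lid in the frame of board between 0.022 and 0.034 m and angle between lid's own z axis and vertical below 0.06 rad and linear speed of each of lid, lifter below 0.02 m/s and distance between lifter_hook and stand_rest below 0.02 m and angle between lifter's own z axis and vertical between 0.43 and 0.7 rad and angle between the y axis of lifter and the y axis of stand, either way round below 0.2 rad and contact force between lifter and stand above 0.2 N and z of pot in the frame of hob below 0.046 m and angle between pot's own z axis and vertical below 0.05 rad and distance of pot from where it was at the start of the episode below 0.03 m); the robot touches nothing.
It fails at once if the gripper or arm touches the hot lid or pot (contact force between any of the fingers, the arm and lid above 0.5 N or contact force between any of the fingers, the arm and pot above 0.5 N).
It fails at once if the lid tips more than 20 degrees (angle between lid's own z axis and vertical above 0.35 rad).
It fails at once if the lid is dropped or pressed hard on the board (over 25 N) (contact force between lid and board above 25 N).
It fails at once if the pot is dragged more than 30 mm or tipped (distance of pot from where it was at the start of the episode above 0.03 m or angle between pot's own z axis and vertical above 0.15 rad).
It fails at once if a bystander is moved more than 30 mm (distance of any of onion, garlic, salt_shaker, tomato, jam_jar, spice_a from where it was at the start of the episode above 0.03 m).
It also fails if it takes over 69 s, if anything falls off the work surface, if the arm or the gripper's body presses on something with over 40 N, if the wrist force passes 120 N, or if a joint passes its speed limit or range.

### The arm

A 6-joint arm with a two-finger parallel gripper is mounted at the origin on a cart in front of the work surface, level with it; the furniture and walls round the work are solid. World frame = base frame: x ahead of the robot, y to its left, z up, the work surface at z = 0. Lengths are in m, angles in rad, forces in N, time in s.
With the tool pointing down it reaches from about 0.4 to 0.825 m from the base axis. Payload 7 kg.
Tool frame: the origin (TCP) lies at the very end of the fingers, on their centre line; the grasp point (between the pads) lies grasp_offset behind it (grasp_offset is the distance from the TCP to the grasp point, in m); z points along the fingers, y is the line along which they close (so a half turn about z gives the same grasp; the last joint's range is limited). The gripper opens to 88 mm and grips with 3 to 60 N. Pads are 19 mm wide; open, the fingers measure 130 mm over their backs; the gripper's body (78 mm by 193 mm) begins 47 mm behind the grasp point.
Start: joints at [1.61, 0.359, 0.012, 0, -1.224, -0.288], TCP at [0.166, 0.654, 0.202] pointing down, gripper open.
Joint ranges: [-3.07, 3.07], [-1.43, 2.12], [-1.02, 1.25], [-3.03, 1.67], [-3.05, -0], [-3.03, 3.03]. Speed limits (rad/s): [2.39, 2.39, 3.01, 3.14, 3.14, 3.14].

### API

Orientations are given as a unit quaternion [x, y, z, w].
In Python, from cell import * gives the robot as it stands. The module is installed in compiled form; this text tells all that it offers.
- The arm moves only by the tool servo_tool, never from a script. Its argument "commands" is a list of rows, each an object with "jaw": the opening, from 0 (shut) to 1 (fully open); "slide": the shift along the tool's x, y, z as a fraction of full scale, a list of three; "rot": the turn, a rotation vector about the tool's x, y, z as a fraction of full scale, a list of three. In form: [{"jaw": jaw, "slide": [dx, dy, dz], "rot": [rx, ry, rz]}, ...]. A call has 1 to 5 rows; each row is the pose to reach, as a shift and turn from the pose commanded when the call began, along the tool's axes at that moment; what a row does not reach only later rows make up. Full scale, the value 1, is 30 cm for a shift and 45 degrees for a turn. A row lasts 1/10 s, in which the tool goes at most 50 mm and 8.59 degrees, less where a joint would pass 70% of its speed; a pose out of reach is approached as far as the arm can. A call with a number of a shift or a turn outside -1 to 1 is refused whole. A call with a gripper value outside its range is refused whole. The fingers move at their own pace and stop on an object; "newtons" is the grip in N (left out, the last holds). Time passes only in rows, so rows that repeat a pose let the fingers close. It gives the time, the measured TCP pose, the force, the opening and the grip force at its end, in the units of the state.
- get_state(): the state, without advancing time (a new reading comes with each control period).
- read_camera(name): name is "side" or "top"; returns (picture, depth): 384x512x3 uint8, red, green, blue; 384x512 float32, m along the optical axis (not along the pixel's ray), 0 where there is no reading.
- get_calibration(name): a dict with "camera_matrix" (3x3 intrinsics, pixels), "k1" (the pictures are not rectified: a ray, as slopes to the right and down, at radius r is drawn at 1 + k1 r^2 times it, then the intrinsics apply), "rvec" (rotation vector, rad) and "tvec" (3), from world to camera coordinates, as OpenCV has them. Camera axes: x right, y down, z forward; pixel columns grow to the right and rows downward; lengths in m; the calibration is good to about 2 mm. A picture is of the moment at which its call begins. get_calibration takes no time and is no camera call.
- sign_off(): hands the job in; it is judged then, once.
The state is a dict: "clock": time; "joint_pos": joint angles; "joint_vel": joint speeds; "effort": joint torques, N m; "tcp_pos": TCP position; "eef_rot": TCP orientation; "wrist_force": force on the tool from outside, world axes, zero at the start; "wrist_torque": the same for the moment, N m; "grip_width": finger opening in m; "grip_force": force on a finger pad.
Only numpy, scipy, OpenCV 4.12 (cv2) and the standard library are available. Lean on these libraries where they do the work, as an engineer would, in place of code of your own. Each camera call takes 0.05 s, during which the arm holds its last target. There are 200 camera calls.

## Working session

There is one attempt and no reset: what is moved stays moved. The work goes in short steps, Python scripts to look and compute and a tool call to move; the robot and the scene stay as the last step left them, time stands still between calls to the robot, and variables do not carry over. Pictures are saved under pics/ and viewed, at most 10 in all, crops included, and the job is handed in when it is done.

Besides the shell and the picture viewer there is one more tool, called after ">>>" by a JSON object that holds its "api" and its "payload". servo_tool: Moves the arm, as the interface text tells. Shift numbers are shares of 30 cm and turn numbers shares of 45 degrees, none past 1 either way. Its arguments: {"type":"object","properties":{"commands":{"type":"array","items":{"type":"object","properties":{"jaw":{"type":"number"},"slide":{"type":"array","items":{"type":"number"}},"rot":{"type":"array","items":{"type":"number"}}}}},"newtons":{"type":"number"}},"required":["commands"]}

```bash
mkdir -p pics; cat > h.py <<'E'
import numpy as np, cv2
from scipy.spatial.transform import Rotation as R
from cell import *
def cam(n):
    c=get_calibration(n); K=np.array(c["camera_matrix"]); k1=c["k1"]
    Rm=R.from_rotvec(np.ravel(c["rvec"])).as_matrix(); t=np.ravel(c["tvec"])
    return K,np.array([k1,0,0,0.]),Rm,t
def world(n,uv,d):
    "pixels + depth -> world points"
    K,D,Rm,t=cam(n); uv=np.array(uv,float).reshape(-1,1,2)
    r=cv2.undistortPoints(uv,K,D)[:,0]
    P=np.c_[r,np.ones(len(r))]*np.ravel(d)[:,None]
    return (P-t)@Rm
def plane(n,uv,z):
    K,D,Rm,t=cam(n); uv=np.array(uv,float).reshape(-1,1,2)
    r=cv2.undistortPoints(uv,K,D)[:,0]; v=np.c_[r,np.ones(len(r))]@Rm; o=-t@Rm
    return o+v*((z-o[2])/v[:,2])[:,None]
def pix(n,P):
    K,D,Rm,t=cam(n)
    return cv2.projectPoints(np.array(P,float).reshape(-1,3),cv2.Rodrigues(Rm)[0],t,K,D)[0][:,0]
def cloud(n,d):
    v,u=np.nonzero(d>0); return world(n,np.c_[u,v],d[v,u]),u,v
E
python3 - <<'E'
from h import *
for n in("side","top"):
    p,d=read_camera(n); cv2.imwrite(f"pics/{n}0.png",p[:,:,::-1]); np.savez(f"{n}0.npz",p=p,d=d)
    K,D,Rm,t=cam(n); print(n,K.tolist(),D[0],-t@Rm,Rm.tolist(),(d>0).mean())
s=get_state();print(s)
import cell;print([x for x in dir(cell) if x[0]!='_'])
E
```

```text
side [[467.2753487083702, 0.0, 247.67946143037847], [0.0, 467.2753487083702, 197.89637192543557], [0.0, 0.0, 1.0]] 0.06583272764121818 [-0.11597512 -1.36053878  0.70069826] [[0.8984729077834934, -0.4389066915904944, 0.01036098721941242], [-0.14528063758044035, -0.31950425395749055, -0.936381635898146], [0.41429454536995164, 0.8398082803712728, -0.350830560094971]] 0.9959462483723959
top [[407.5609847425055, 0.0, 255.39418975623235], [0.0, 407.5609847425055, 186.7937849770693], [0.0, 0.0, 1.0]] -0.14471700846995533 [ 0.43422891 -0.03846457  1.51541526] [[0.02585513168544052, -0.9996655511826511, -0.0005458426648913342], [-0.9945666815656322, -0.025668168580601163, -0.10088736809553642], [0.10083961565305052, 0.00315133311538552, -0.9948977037939835]] 0.9959462483723959
{'clock': 0.1, 'joint_pos': array([ 1.61009771e+00,  3.59342500e-01,  1.11525994e-02, -3.01460517e-04,
       -1.22408483e+00, -2.88111133e-01]), 'joint_vel': array([ 2.65341792e-04,  2.87712520e-04,  3.86227362e-03, -4.20579361e-04,
        8.88940171e-05, -1.95315232e-03]), 'effort': array([-7.21277502e-04, -5.84165990e+01,  2.93749666e+01,  7.01529086e+00,
        1.01808840e-02, -4.46981801e-05]), 'tcp_pos': array([0.16612733, 0.65375595, 0.20150098]), 'eef_rot': array([ 9.92265038e-01, -1.24135123e-01, -1.93561436e-05,  7.52416447e-04]), 'wrist_force': array([-0.58863715,  0.01966396, -0.15230609]), 'wrist_torque': array([-0.03595172,  0.00811029, -0.00305152]), 'grip_force': 0.0, 'grip_width': 0.08733970775984465}
['PlanningError', 'get_calibration', 'get_state', 'grasp_offset', 'read_camera', 'sign_off']
```

View pics/side0.png

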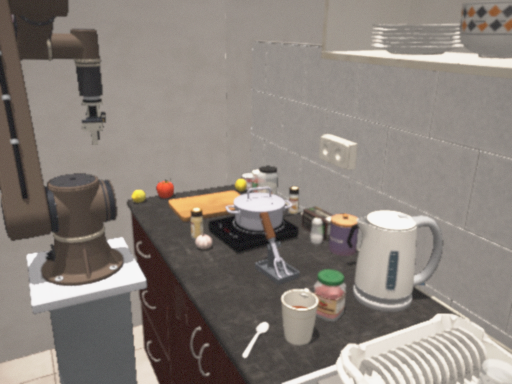

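View pics/top0.png

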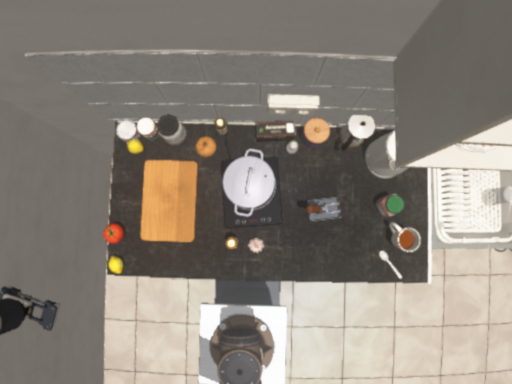

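Side view: the lifter leans in its stand at about (270,240), to the right of the hob. The pot is at (260,210) and the board at (210,203). Top view: pot and lid at (249,182) with the loop bar running roughly up and down, lifter and stand at (323,208), board at (170,200).

```bash
python3 - <<'E'
from h import *
import cell; print("go",cell.grasp_offset)
C={}
for n in("side","top"):
    f=np.load(n+"0.npz"); P,u,v=cloud(n,f["d"]); c=f["p"][v,u].astype(int); C[n]=(P,u,v,c)
    a=(abs(P[:,0]-.35)<.3)&(abs(P[:,1])<.4)&(abs(P[:,2])<.02); print(n,"table z",np.median(P[a,2]))
    hsv=cv2.cvtColor(f["p"],cv2.COLOR_RGB2HSV)[v,u].astype(int)
    # pot/lid
    pc=plane("top",[[249,182]],.12)[0]
    r=np.hypot(P[:,0]-pc[0],P[:,1]-pc[1])
    b=(r<.07)&(P[:,2]>.148)&(P[:,2]<.2)
    Q=P[b]; m=Q.mean(0); w,V=np.linalg.eigh(np.cov((Q-m)[:,:2].T)); e=V[:,1]
    pr=(Q-m)[:,:2]@e
    print(" bar n",b.sum(),"mean",m,"mid",m[:2]+e*(pr.max()+pr.min())/2,"ang",np.degrees(np.arctan2(e[1],e[0])),"len",np.ptp(pr),"zmed",np.median(Q[:,2]),"zmax",Q[:,2].max())
    l=(r<.11)&(P[:,2]>.11)&(P[:,2]<.145); print(" lid n",l.sum(),"mid",(P[l].max(0)+P[l].min(0))/2,np.ptp(P[l],axis=0))
    # board
    o=(hsv[:,0]>8)&(hsv[:,0]<22)&(hsv[:,1]>110)&(P[:,1]>.1)&(P[:,1]<.5)&(abs(P[:,2]-.02)<.015)
    rect=cv2.minAreaRect(P[o][:,:2].astype(np.float32)); print(" board",o.sum(),rect,np.median(P[o,2]))
    # region of lifter
    s=(P[:,0]>.25)&(P[:,0]<.6)&(P[:,1]>-.45)&(P[:,1]<-.15)&(P[:,2]>.03)&(P[:,2]<.25)
    h=s&(c[:,0]>c[:,2]+25)
    Q=P[h]; m=Q.mean(0); U=np.linalg.svd(Q-m)[2][0]; U*=np.sign(U[2])
    print(" handle n",h.sum(),m,"axis",U,"lean",np.degrees(np.arccos(U[2])),"range",Q.min(0),Q.max(0),"z proj",np.ptp((Q-m)@U))
# zoomed crops
f=np.load("top0.npz")["p"]; A=cv2.resize(f[180:235,285:360],None,fx=7,fy=7,interpolation=cv2.INTER_CUBIC)
g=np.load("side0.npz")["p"]; B=cv2.resize(g[200:290,240:310],None,fx=4.27,fy=4.27,interpolation=cv2.INTER_CUBIC)
h=min(len(A),len(B)); cv2.imwrite("pics/crop1.png",np.hstack([A[:h],B[:h]])[:600,:800,::-1]); print(A.shape,B.shape)
E
```

```text
go 0.0188
side table z -0.001290079576598074
 bar n 67 mean [ 0.59111569 -0.01188823  0.16472594] mid [ 0.59150525 -0.01195641] ang 170.0733587767167 len 0.08486797784366454 zmed 0.16594152562286907 zmax 0.1729152241959474
 lid n 786 mid [ 0.59448669 -0.01309995  0.12749188] [0.17962107 0.1740923  0.03484747]
 board 1175 ((0.5256341099739075, 0.2856523096561432), (0.2200596183538437, 0.3018583059310913), 89.86749267578125) 0.019610850752936296
 handle n 230 [ 0.50075097 -0.24193735  0.13766379] axis [-0.07080059  0.53771835  0.84014657] lean 32.84439993051192 range [ 0.48626202 -0.26588658  0.10234886] [ 0.51771848 -0.21593046  0.17345888] z proj 0.08138823245844179
top table z 0.0005828586340668184
 bar n 61 mean [ 0.59207723 -0.009059    0.16955371] mid [ 0.59354312 -0.00932552] ang 169.6953462148661 len 0.0821232832146773 zmed 0.1702660722205164 zmax 0.1769108704147838
 lid n 2028 mid [ 0.58711249 -0.0096706   0.1264025 ] [0.19217058 0.17689914 0.03006709]
 board 4350 ((0.5718199610710144, 0.25517597794532776), (0.26812565326690674, 0.39546021819114685), 88.20463562011719) 0.020745832479918236
 handle n 100 [ 0.50403298 -0.23032823  0.15395964] axis [-0.07457326  0.64064741  0.76420529] lean 40.163657069346385 range [ 0.49138368 -0.2589431   0.11389609] [ 0.51736284 -0.20684102  0.17755221] z proj 0.07782183729728201
(385, 525, 3) (384, 299, 3)
```

View pics/crop1.png

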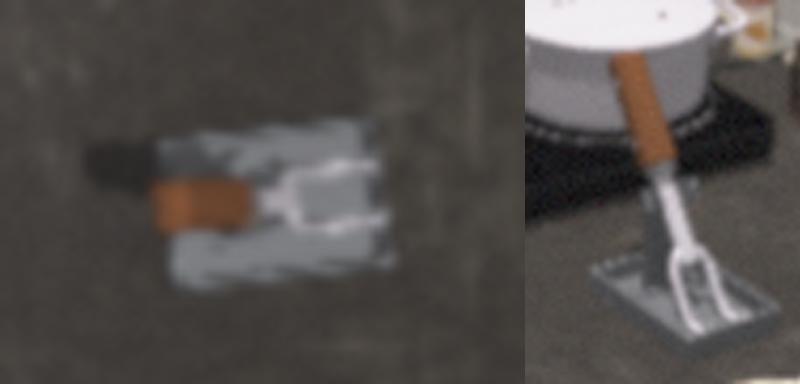

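Crop: the left half shows the tray seen from above, with the wooden handle at about (200,205), prongs running to the right and a yaw of about 5°. The right half shows the lifter leaning in the notch. Next I'll triangulate the handle and tighten the tray, board and lid fits.

```bash
cat >> h.py <<'E'
def ray(n,uv):
    a=plane(n,[uv],1.0)[0]; b=plane(n,[uv],0.0)[0]; v=b-a; return a,v/np.linalg.norm(v)
def tri(u1,u2):
    a,v=ray("side",u1); b,w=ray("top",u2)
    s=np.linalg.lstsq(np.c_[v,-w],b-a,rcond=None)[0]; p=a+s[0]*v; q=b+s[1]*w
    return (p+q)/2,np.linalg.norm(p-q)
def big(m,c0=None):
    n,l,st,ce=cv2.connectedComponentsWithStats(m.astype(np.uint8)); i=1+np.argmax(st[1:,4]); return l==i
E
python3 - <<'E'
from h import *
im={n:np.load(n+"0.npz")["p"] for n in("side","top")}
hv={n:cv2.cvtColor(im[n],cv2.COLOR_RGB2HSV).astype(int) for n in im}
box={"side":(200,250,250,290),"top":(190,225,295,335)}
E={};Ce={}
for n,(r0,r1,c0,c1) in box.items():
    m=np.zeros(im[n].shape[:2],bool); x=im[n].astype(int); m[r0:r1,c0:c1]=(x[...,0]>x[...,2]+30)[r0:r1,c0:c1]; m=big(m)
    v,u=np.nonzero(m); Q=np.c_[u,v].astype(float); Ce[n]=Q.mean(0); e=np.linalg.svd(Q-Ce[n])[2][0]
    pr=(Q-Ce[n])@e; E[n]=[Ce[n]+e*pr.min(),Ce[n]+e*pr.max()]; print(n,m.sum(),Ce[n],E[n])
print("centroid",tri(Ce["side"],Ce["top"]))
# tops: side top end = small v ; top view top end = small u
ts=min(E["side"],key=lambda q:q[1]); bs=max(E["side"],key=lambda q:q[1]); tt=min(E["top"],key=lambda q:q[0]); bt=max(E["top"],key=lambda q:q[0])
print("topend",tri(ts,tt)); print("botend",tri(bs,bt))
# tray
x=im["top"].astype(int); m=np.zeros(x.shape[:2],bool); w=(x[...,2]>x[...,0]+3)&(x.sum(2)>200); m[190:228,295:350]=w[190:228,295:350]; m=cv2.morphologyEx(big(m).astype(np.uint8),cv2.MORPH_CLOSE,np.ones((5,5)))
v,u=np.nonzero(m); P=plane("top",np.c_[u,v],.012); print("tray",cv2.minAreaRect(P[:,:2].astype(np.float32)), m.sum())
# board
h=hv["top"]; m=big((h[...,0]>6)&(h[...,0]<22)&(h[...,1]>100)&(np.arange(512)<210)); m=cv2.morphologyEx(m.astype(np.uint8),cv2.MORPH_OPEN,np.ones((5,5)))
v,u=np.nonzero(m); P=plane("top",np.c_[u,v],.022); print("board",cv2.minAreaRect(P[:,:2].astype(np.float32)))
# lid edge: depth based, top, fit min enclosing circle
f=np.load("top0.npz")["d"]; P,u,v=cloud("top",f); r=np.hypot(P[:,0]-.592,P[:,1]+.01); k=(r<.094)&(P[:,2]>.113); print("lid circ",cv2.minEnclosingCircle(P[k][:,:2].astype(np.float32)))
# tall items z>.03 for obstacles
k=(P[:,2]>.04)&(P[:,2]<.4)&(P[:,0]>.2)&(P[:,0]<.9)&(abs(P[:,1])<.6)
g=np.zeros((140,120),np.uint8); g[((P[k,0]-.2)*200).astype(int),((P[k,1]+.6)*100).astype(int)]=1
n,l,st,ce=cv2.connectedComponentsWithStats(g)
L=l[((P[k,0]-.2)*200).astype(int),((P[k,1]+.6)*100).astype(int)]
for i in range(1,n):
    q=P[k][L==i]
    if len(q)>15: print(np.round(q.min(0),2),np.round(q.max(0),2))
# prong tips crop
A=cv2.resize(im["side"][240:285,255:305],None,fx=12,fy=12,interpolation=cv2.INTER_CUBIC); cv2.imwrite("pics/tips.png",A[...,::-1])
E
```

```text
side 230 [267.06956522 224.89130435] [array([262.76259464, 211.43581086]), array([271.05498067, 237.34222098])]
top 91 [313.17582418 208.83516484] [array([306.85962479, 209.14580901]), array([320.07357248, 208.49591885])]
centroid (array([ 0.5050128 , -0.2330066 ,  0.13297466]), np.float64(0.0020810997951399997))
topend (array([ 0.50231986, -0.20741262,  0.16748546]), np.float64(0.003366481024144398))
botend (array([ 0.50661081, -0.26042798,  0.10345783]), np.float64(0.0015741165803705903))
tray ((0.49688467383384705, -0.28895801305770874), (0.04756170138716698, 0.11423233896493912), 15.090940475463867) 251
board ((0.5280297994613647, 0.2863903343677521), (0.20668162405490875, 0.3071114718914032), 89.66990661621094)
lid circ ((0.5954171419143677, -0.009629790671169758), 0.08962779492139816)
[0.26 0.45 0.04] [0.31 0.49 0.06]
[ 0.36 -0.06  0.04] [ 0.39 -0.02  0.06]
[ 0.36 -0.6   0.04] [ 0.46 -0.52  0.11]
[0.36 0.03 0.04] [0.4  0.06 0.11]
[0.36 0.45 0.04] [0.43 0.52 0.08]
[ 0.44 -0.13  0.04] [0.71 0.09 0.18]
[ 0.49 -0.56  0.04] [ 0.57 -0.48  0.12]
[ 0.49 -0.3   0.04] [ 0.53 -0.21  0.18]
[ 0.64 -0.55  0.04] [ 0.77 -0.44  0.24]
[ 0.67 -0.56  0.04] [ 0.72 -0.52  0.05]
[0.7  0.12 0.04] [0.76 0.19 0.09]
[ 0.7  -0.55  0.04] [0.84 0.6  0.4 ]
[ 0.72 -0.18  0.04] [ 0.75 -0.15  0.1 ]
```

View pics/tips.png

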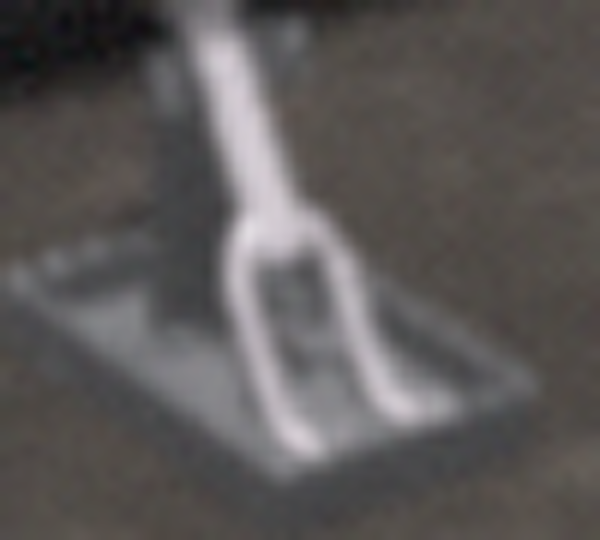

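Tips crop: the prong tips are at crop (305,450) and (425,410), which is about side pixel (280,277) and (290,274). The tray's near corner is at (280,475), about (278,280). I have enough to start moving, so I'll lift and swing toward the middle.

>>> {"api": "servo_tool", "payload": {"commands": [{"jaw": 1,"slide": [0.2,0.1,-0.3],"rot": [0,0,0]},{"jaw": 1,"slide": [0.5,0.3,-0.5],"rot": [0,0,0]},{"jaw": 1,"slide": [0.67,0.42,-0.6],"rot": [0,0,0]},{"jaw": 1,"slide": [0.67,0.42,-0.6],"rot": [0,0,0]},{"jaw": 1,"slide": [0.67,0.42,-0.6],"rot": [0,0,0]}]}}

```text
clock: 0.6
tcp_pos: [0.3022, 0.512, 0.3556]
eef_rot: [0.992, -0.124, -0.0, 0.0]
wrist_force: [1.3, 0.7, -0.0]
grip_width: 0.0877
grip_force: 0.0
```

```bash
cat >> h.py <<'E'
def to(p,Rt,go=True):
    "print slide/rot from the present (measured) pose to TCP pose p,Rt"
    s=get_state(); R0=R.from_quat(s["eef_rot"]); 
    sl=R0.inv().apply(np.array(p)-s["tcp_pos"])/.3; ro=(R0.inv()*Rt).as_rotvec()/np.radians(45)
    print("t",round(s["clock"],2),"tcp",np.round(s["tcp_pos"],4),"J",np.round(s["joint_pos"],2),"F",np.round(s["wrist_force"],1),"w",round(s["grip_width"],4),"gf",round(s["grip_force"],1))
    print("slide",np.round(sl,3),"rot",np.round(ro,3),"dist",np.linalg.norm(sl)*.3,"deg",np.linalg.norm(ro)*45)
E
python3 - <<'E'
from h import *
T=plane("top",[[338.6,197.1],[341.1,217.4],[310.7,221.4],[307.9,199.7]],.019); print("tray top view\n",T[:,:2])
print("len",np.linalg.norm(T[0]-T[3]),np.linalg.norm(T[1]-T[2]),"wid",np.linalg.norm(T[0]-T[1]),np.linalg.norm(T[2]-T[3]))
S=plane("side",[[255+280/12,240+470/12],[255+533/12,240+380/12],[255+12/12,240+280/12]],.019); print("tray side: near-front, far-front, near-back\n",S[:,:2])
for Q in((T[3],T[0]),(T[2],T[1]),(S[2],S[0])):
    d=Q[1]-Q[0]; print("yaw",np.degrees(np.arctan2(d[1],d[0])))
d=T[1]-T[0]; e=S[0]-S[1]; print("front wall dir",np.degrees(np.arctan2(d[1],d[0]))+90,np.degrees(np.arctan2(e[1],e[0]))+90)
t=plane("side",[[255+305/12,240+448/12],[255+425/12,240+410/12]],.015); print("tips side",t[:,:2])
t=plane("top",[[285+380/7,180+163/7],[285+385/7,180+220/7]],.015); print("tips top",t[:,:2])
E
```

```text
tray top view
 [[ 0.55549886 -0.34276835]
 [ 0.48061153 -0.35271898]
 [ 0.46344748 -0.24005882]
 [ 0.54307269 -0.22852826]]
len 0.11491392331849981 0.1139601448892343 wid 0.0755455287127592 0.080455750690399
tray side: near-front, far-front, near-back
 [[ 0.47961813 -0.35571534]
 [ 0.55680472 -0.34446796]
 [ 0.46430267 -0.2461125 ]]
yaw -83.79220507651787
yaw -81.33746000002635
yaw -82.04522357940981
front wall dir -82.43118366455843 -81.7093937038405
tips side [[ 0.49362655 -0.34341444]
 [ 0.52911358 -0.33995669]]
tips top [[ 0.53287763 -0.3463197 ]
 [ 0.50273814 -0.34924047]]
```

```bash
cat >> h.py <<'E'
GO=.0188; YS=-82.3; YL=-100.1
HS=np.array([.514,-.3235,.0155]); BAR=np.array([.5935,-.0105,.1675]); BRD=np.array([.528,.286,.022])
def pose(hook,yaw,back=0.,lean=32):
    Rl=R.from_euler("z",yaw,degrees=True)*R.from_euler("y",-lean,degrees=True)
    return np.array(hook)+Rl.apply([-.009,0,.158-GO+back]), Rl*R.from_quat([1,0,0,0])
def plan(ws,p=None,Rc=None):
    s=get_state(); p=s["tcp_pos"] if p is None else p; Rc=R.from_quat(s["eef_rot"]) if Rc is None else Rc
    print("t",round(s["clock"],2),"tcp",np.round(s["tcp_pos"],4),"J",np.round(s["joint_pos"],2),"F",np.round(s["wrist_force"],1),"w",round(s["grip_width"],4),"gf",round(s["grip_force"],1))
    for q,Rq in ws:
        sl=np.round(Rc.inv().apply(q-p)/.3,3); ro=np.round((Rc.inv()*Rq).as_rotvec()/np.radians(45),3)
        print("slide",sl.tolist(),"rot",ro.tolist(),"| mm",round(np.linalg.norm(sl)*300),"deg",round(np.linalg.norm(ro)*45), "->",np.round(q,3))
        p=p+Rc.apply(sl*.3); Rc=Rc*R.from_rotvec(ro*np.radians(45))
E
python3 - <<'E'
from h import *
D=R.from_euler("z",-120,degrees=True)
q,Rq=pose(HS,YS,.11); g,_=pose(HS,YS)
s=get_state(); R0=R.from_quat(s["eef_rot"]); d=(R0.inv()*Rq).as_rotvec(); print(np.degrees(d))
f=lambda a:R0*R.from_rotvec(a*d)
plan([(np.array([.44,.36,.43]),f(.3)),(np.array([.5,.17,.45]),f(.65)),(np.array([.52,-.02,.42]),Rq),(q,Rq),(g,Rq)])
E
```

```text
[-18.95521342  28.09895945  66.20804489]
t 0.6 tcp [0.3022 0.512  0.3556] J [ 1.37  0.17  0.09 -0.   -1.5  -0.04] F [ 1.3  0.7 -0. ] w 0.0877 gf 0.0
slide [0.57, 0.378, -0.248] rot [-0.126, 0.187, 0.441] | mm 218 deg 22 -> [0.44 0.36 0.43]
slide [0.522, 0.413, 0.048] rot [-0.148, 0.219, 0.515] | mm 200 deg 26 -> [0.5  0.17 0.45]
slide [0.494, 0.264, 0.32] rot [-0.147, 0.218, 0.515] | mm 194 deg 26 -> [ 0.52 -0.02  0.42]
slide [0.104, 0.156, 0.842] rot [-0.0, 0.0, 0.0] | mm 259 deg 0 -> [ 0.495 -0.185  0.222]
slide [-0.0, -0.0, 0.367] rot [-0.0, 0.0, 0.0] | mm 110 deg 0 -> [ 0.503 -0.243  0.129]
```

>>> {"api": "servo_tool", "payload": {"commands": [{"jaw": 1,"slide": [0.57,0.378,-0.248],"rot": [-0.126,0.187,0.441]},{"jaw": 1,"slide": [0.57,0.378,-0.248],"rot": [-0.126,0.187,0.441]},{"jaw": 1,"slide": [0.57,0.378,-0.248],"rot": [-0.126,0.187,0.441]},{"jaw": 1,"slide": [0.57,0.378,-0.248],"rot": [-0.126,0.187,0.441]},{"jaw": 1,"slide": [0.57,0.378,-0.248],"rot": [-0.126,0.187,0.441]}]}}

```text
clock: 1.1
tcp_pos: [0.4412, 0.3592, 0.4308]
eef_rot: [0.952, -0.293, 0.067, 0.057]
wrist_force: [0.1, -0.3, 0.7]
grip_width: 0.0874
grip_force: 0.0
```

>>> {"api": "servo_tool", "payload": {"commands": [{"jaw": 1,"slide": [0.522,0.413,0.048],"rot": [-0.148,0.219,0.515]},{"jaw": 1,"slide": [0.522,0.413,0.048],"rot": [-0.148,0.219,0.515]},{"jaw": 1,"slide": [0.522,0.413,0.048],"rot": [-0.148,0.219,0.515]},{"jaw": 1,"slide": [0.522,0.413,0.048],"rot": [-0.148,0.219,0.515]},{"jaw": 1,"slide": [0.522,0.413,0.048],"rot": [-0.148,0.219,0.515]}]}}

```text
clock: 1.6
tcp_pos: [0.4995, 0.1674, 0.4497]
eef_rot: [0.859, -0.476, 0.141, 0.123]
wrist_force: [-0.4, -0.3, 0.9]
grip_width: 0.0882
grip_force: 0.0
```

>>> {"api": "servo_tool", "payload": {"commands": [{"jaw": 1,"slide": [0.494,0.264,0.32],"rot": [-0.147,0.218,0.515]},{"jaw": 1,"slide": [0.494,0.264,0.32],"rot": [-0.147,0.218,0.515]},{"jaw": 1,"slide": [0.494,0.264,0.32],"rot": [-0.147,0.218,0.515]},{"jaw": 1,"slide": [0.494,0.264,0.32],"rot": [-0.147,0.218,0.515]},{"jaw": 1,"slide": [0.494,0.264,0.32],"rot": [-0.147,0.218,0.515]}]}}

```text
clock: 2.1
tcp_pos: [0.518, -0.0221, 0.4175]
eef_rot: [0.723, -0.634, 0.207, 0.183]
wrist_force: [-0.7, 1.0, 0.5]
grip_width: 0.0872
grip_force: 0.0
```

```bash
python3 - <<'E'
from h import *
q,Rq=pose(HS,YS,.11); g,_=pose(HS,YS); m=(np.array([.52,-.02,.42])+q)/2
plan([(m,Rq),(q,Rq),(g,Rq)])
E
```

```text
t 2.1 tcp [ 0.518  -0.0221  0.4175] J [ 0.7   0.05 -0.22  0.46 -1.62 -0.62] F [-0.7  1.   0.5] w 0.0872 gf 0.0
slide [0.051, 0.068, 0.411] rot [0.005, -0.0, -0.002] | mm 126 deg 0 -> [ 0.508 -0.103  0.321]
slide [0.052, 0.078, 0.422] rot [0.0, -0.0, -0.0] | mm 130 deg 0 -> [ 0.495 -0.185  0.222]
slide [-0.001, 0.0, 0.366] rot [0.0, -0.0, -0.0] | mm 110 deg 0 -> [ 0.503 -0.243  0.129]
```

>>> {"api": "servo_tool", "payload": {"commands": [{"jaw": 1,"slide": [0.051,0.068,0.411],"rot": [0.005,0,-0.002]},{"jaw": 1,"slide": [0.051,0.068,0.411],"rot": [0.005,0,-0.002]},{"jaw": 1,"slide": [0.051,0.068,0.411],"rot": [0.005,0,-0.002]}]}}

```text
clock: 2.4
tcp_pos: [0.5075, -0.1005, 0.3194]
eef_rot: [0.725, -0.632, 0.207, 0.181]
wrist_force: [-0.1, 0.8, 0.6]
grip_width: 0.0876
grip_force: 0.0
```

>>> {"api": "servo_tool", "payload": {"commands": [{"jaw": 1,"slide": [0.052,0.078,0.422],"rot": [0,0,0]},{"jaw": 1,"slide": [0.052,0.078,0.422],"rot": [0,0,0]},{"jaw": 1,"slide": [0.052,0.078,0.422],"rot": [0,0,0]},{"jaw": 1,"slide": [0.052,0.078,0.422],"rot": [0,0,0]},{"jaw": 1,"slide": [0.052,0.078,0.422],"rot": [0,0,0]}]}}

```text
clock: 2.9
tcp_pos: [0.4979, -0.1815, 0.2236]
eef_rot: [0.725, -0.632, 0.209, 0.18]
wrist_force: [-0.0, 1.0, 0.4]
grip_width: 0.0878
grip_force: 0.0
```

```bash
python3 - <<'E'
from h import *
g,Rq=pose(HS,YS); plan([(g,Rq)])
A,d=read_camera("side"); B,_=read_camera("top")
s=get_state(); t=s["tcp_pos"]; Rt=R.from_quat(s["eef_rot"]); print(pix("side",[t,g]),pix("top",[t,g]))
A=cv2.resize(A[150:290,210:310],None,fx=4,fy=4); B=cv2.resize(B[150:290,270:370],None,fx=4,fy=4)
cv2.imwrite("pics/pre.png",np.hstack([A,B])[...,::-1])
E
```

```text
t 2.9 tcp [ 0.4979 -0.1815  0.2236] J [ 0.4   0.05 -0.71  0.62 -1.07 -0.64] F [-0.   1.   0.4] w 0.0878 gf 0.0
slide [0.006, 0.012, 0.377] rot [-0.005, 0.0, 0.001] | mm 113 deg 0 -> [ 0.503 -0.243  0.129]
[[257.48241433 191.15232536]
 [267.68147267 227.53068898]] [[300.88868014 208.69972224]
 [316.00005637 209.25248883]]
```

View pics/pre.png

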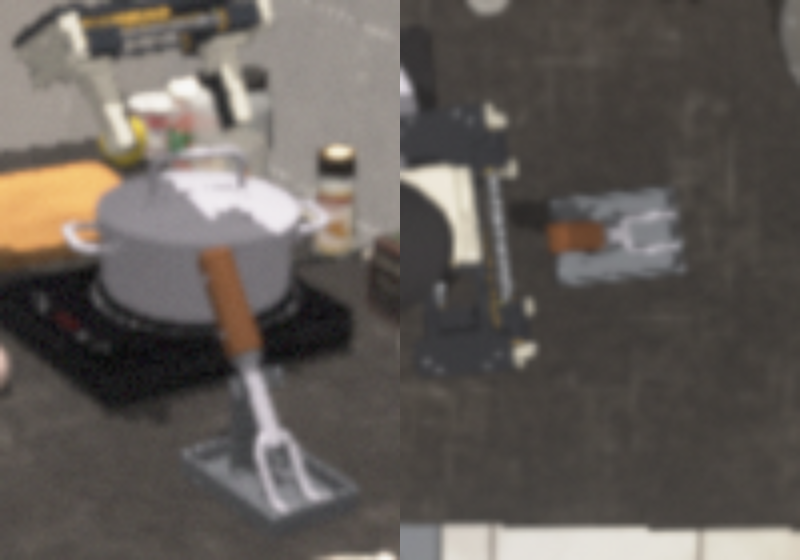

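Pre-grasp: the fingertips, at crop (120,130) and (245,105) in the side half, straddle the extended handle line. The top half has the handle at row 235, midway between the fingers. I'll descend along the shaft.

>>> {"api": "servo_tool", "payload": {"commands": [{"jaw": 1,"slide": [0,0,0.13],"rot": [0,0,0]},{"jaw": 1,"slide": [0,0,0.25],"rot": [0,0,0]},{"jaw": 1,"slide": [0,0,0.367],"rot": [0,0,0]},{"jaw": 1,"slide": [0,0,0.367],"rot": [0,0,0]},{"jaw": 1,"slide": [0,0,0.367],"rot": [0,0,0]}]}}

```text
clock: 3.5
tcp_pos: [0.5068, -0.239, 0.1308]
eef_rot: [0.725, -0.632, 0.209, 0.18]
wrist_force: [0.4, 0.2, 1.5]
grip_width: 0.0875
grip_force: 0.0
```

```bash
python3 - <<'E'
from h import *
g,Rq=pose(HS,YS); plan([(g,Rq)])
E
```

```text
t 3.5 tcp [ 0.5068 -0.239   0.1308] J [ 0.21  0.16 -0.86  0.84 -0.79 -0.75] F [0.4 0.2 1.5] w 0.0875 gf 0.0
slide [0.006, 0.014, 0.011] rot [-0.006, -0.0, 0.001] | mm 6 deg 0 -> [ 0.503 -0.243  0.129]
```

>>> {"api": "servo_tool", "payload": {"commands": [{"jaw": 1,"slide": [0.006,0.014,0.011],"rot": [-0.006,0,0]},{"jaw": 1,"slide": [0.006,0.014,0.011],"rot": [-0.006,0,0]},{"jaw": 0.2,"slide": [0.006,0.014,0.011],"rot": [-0.006,0,0]},{"jaw": 0.2,"slide": [0.006,0.014,0.011],"rot": [-0.006,0,0]},{"jaw": 0.2,"slide": [0.006,0.014,0.011],"rot": [-0.006,0,0]}], "newtons": 10}}

```text
clock: 4.0
tcp_pos: [0.5025, -0.2427, 0.1283]
eef_rot: [0.724, -0.632, 0.207, 0.181]
wrist_force: [-0.4, 0.0, -0.2]
grip_width: 0.069
grip_force: 0.0
```

>>> {"api": "servo_tool", "payload": {"commands": [{"jaw": 0,"slide": [0,0,0],"rot": [0,0,0]},{"jaw": 0,"slide": [0,0,0],"rot": [0,0,0]},{"jaw": 0,"slide": [0,0,0],"rot": [0,0,0]},{"jaw": 0,"slide": [0,0,0],"rot": [0,0,0]},{"jaw": 0,"slide": [0,0,0],"rot": [0,0,0]}], "newtons": 10}}

```text
clock: 4.5
tcp_pos: [0.5025, -0.2429, 0.128]
eef_rot: [0.724, -0.632, 0.207, 0.181]
wrist_force: [3.8, 0.0, 1.8]
grip_width: 0.0293
grip_force: 1.8
```

>>> {"api": "servo_tool", "payload": {"commands": [{"jaw": 0,"slide": [0,0,0],"rot": [0,0,0]},{"jaw": 0,"slide": [0,0,0],"rot": [0,0,0]},{"jaw": 0,"slide": [0,0,0],"rot": [0,0,0]}], "newtons": 55}}

```text
clock: 4.8
tcp_pos: [0.5035, -0.2426, 0.1283]
eef_rot: [0.725, -0.632, 0.208, 0.181]
wrist_force: [5.1, -1.2, -2.1]
grip_width: 0.0257
grip_force: 54.8
```

```bash
python3 - <<'E'
from h import *
g,Rq=pose(HS,YS); U=lambda z:(g+[0,0,z],Rq)
plan([(g,Rq)]);
s=get_state(); print(s["wrist_torque"])
Rm=R.from_quat(s["eef_rot"]); t=s["tcp_pos"]; plan([(t+[0,0,.03],Rm),(t+[0,0,.1],Rm),(t+[0,0,.24],Rm)])
E
```

```text
t 4.8 tcp [ 0.5035 -0.2426  0.1283] J [ 0.2   0.16 -0.87  0.85 -0.78 -0.75] F [ 5.1 -1.2 -2.1] w 0.0257 gf 54.8
slide [0.002, 0.001, -0.001] rot [-0.002, 0.001, 0.002] | mm 1 deg 0 -> [ 0.503 -0.243  0.129]
[ 1.52576543 -1.65461333  1.10763449]
t 4.8 tcp [ 0.5035 -0.2426  0.1283] J [ 0.2   0.16 -0.87  0.85 -0.78 -0.75] F [ 5.1 -1.2 -2.1] w 0.0257 gf 54.8
slide [0.053, -0.0, -0.085] rot [0.0, 0.0, 0.0] | mm 30 deg 0 -> [ 0.503 -0.243  0.158]
slide [0.123, -0.0, -0.198] rot [0.0, 0.0, 0.0] | mm 70 deg 0 -> [ 0.503 -0.243  0.228]
slide [0.247, -0.0, -0.396] rot [0.0, 0.0, 0.0] | mm 140 deg 0 -> [ 0.503 -0.243  0.368]
```

```bash
python3 - <<'E'
from h import *
s=get_state(); np.savez("grip.npz",t=s["tcp_pos"],q=s["eef_rot"])
E
```

>>> {"api": "servo_tool", "payload": {"commands": [{"jaw": 0,"slide": [0.026,0,-0.042],"rot": [0,0,0]},{"jaw": 0,"slide": [0.053,0,-0.085],"rot": [0,0,0]},{"jaw": 0,"slide": [0.09,0,-0.14],"rot": [0,0,0]},{"jaw": 0,"slide": [0.13,0,-0.21],"rot": [0,0,0]},{"jaw": 0,"slide": [0.18,0,-0.288],"rot": [0,0,0]}]}}

```text
clock: 5.3
tcp_pos: [0.5009, -0.2432, 0.2295]
eef_rot: [0.724, -0.632, 0.206, 0.182]
wrist_force: [1.2, -0.0, -0.5]
grip_width: 0.0254
grip_force: 54.8
```

>>> {"api": "servo_tool", "payload": {"commands": [{"jaw": 0,"slide": [0.123,0,-0.198],"rot": [0,0,0]},{"jaw": 0,"slide": [0.247,0,-0.396],"rot": [0,0,0]},{"jaw": 0,"slide": [0.247,0,-0.396],"rot": [0,0,0]},{"jaw": 0,"slide": [0.247,0,-0.396],"rot": [0,0,0]},{"jaw": 0,"slide": [0.247,0,-0.396],"rot": [0,0,0]}]}}

```text
clock: 5.8
tcp_pos: [0.502, -0.2429, 0.3696]
eef_rot: [0.724, -0.633, 0.207, 0.181]
wrist_force: [-0.6, -0.4, -2.0]
grip_width: 0.0256
grip_force: 54.8
```

```bash
python3 - <<'E'
from h import *
out=[]
plan([])
s=get_state(); t=s["tcp_pos"]; Rt=R.from_quat(s["eef_rot"])
# expected hook from TCP
hk=t+(Rt*R.from_quat([1,0,0,0])).apply([.009,0,-(.158-GO)]); print("hook exp",hk, pix("side",[hk,t]),pix("top",[hk,t]))
for n in("side","top"):
    p,d=read_camera(n); c=pix(n,[hk])[0].astype(int); x0,y0=max(c[0]-40,0),max(c[1]-70,0); p=p.copy()
    p=cv2.resize(p[y0:y0+100,x0:x0+80],None,fx=5,fy=5); cv2.circle(p,tuple(int(a) for a in (pix(n,[hk])[0]-[x0,y0])*5),4,(255,0,0),1); out.append(p)
cv2.imwrite("pics/held.png",np.hstack(out)[...,::-1])
E
```

```text
t 5.8 tcp [ 0.502  -0.2429  0.3696] J [ 0.28 -0.03 -0.44  0.57 -1.3  -0.34] F [-0.6 -0.4 -2. ] w 0.0256 gf 54.8
hook exp [ 0.51285073 -0.32338599  0.25620656] [[285.86471078 195.5300157 ]
 [269.54252923 149.06470089]] [[347.68986415 204.81888504]
 [328.55124221 205.70136604]]
```

View pics/held.png

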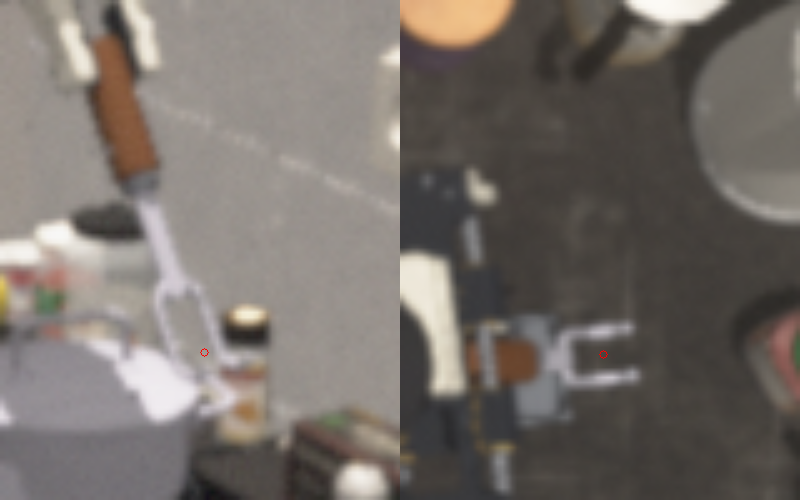

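Held view: the lifter is straight in the fingers. In the top half the projected throat (604,354) lies between the prongs, with tips near (635,353). In the side half the throat projects to (204,352), just above the prong beds. I'll check the tips numerically and plan the move to the loop.

```bash
python3 - <<'E'
from h import *
xs=np.array([np.cos(np.radians(YS)),np.sin(np.radians(YS)),0])
hk=np.array([.51285,-.32339,.2562]); print("tip exp",hk+.020*xs,"tri",tri((294,200.8),(354,204.6)))
u=np.array([np.cos(np.radians(YL)),np.sin(np.radians(YL)),0])
A=BAR-[0,0,.015]-.075*u; H=A+[0,0,.11]
i1=hk+(H-hk)*.34; i1[2]=.27; i2=hk+(H-hk)*.67; i2[2]=.27
dy=YL-YS
plan([pose(i1,YS+dy*.4),pose(i2,YS+dy*.8),pose(H,YL),pose(A+[0,0,.02],YL)])
E
```

```text
tip exp [ 0.51552972 -0.34320966  0.2562    ] tri (array([ 0.51879673, -0.34795154,  0.2475791 ]), np.float64(0.009727209002310399))
t 5.9 tcp [ 0.5015 -0.2432  0.3682] J [ 0.28 -0.03 -0.44  0.57 -1.3  -0.34] F [ 0.  -0.6 -1. ] w 0.0256 gf 54.8
slide [-0.329, -0.199, -0.265] rot [-0.08, 0.001, 0.137] | mm 140 deg 7 -> [ 0.544 -0.111  0.383]
slide [-0.358, -0.142, -0.224] rot [-0.084, 0.0, 0.134] | mm 134 deg 7 -> [0.585 0.017 0.383]
slide [-0.381, -0.071, -0.209] rot [-0.042, 0.0, 0.067] | mm 132 deg 4 -> [0.621 0.143 0.376]
slide [-0.159, 0.0, 0.255] rot [0.0, 0.0, 0.0] | mm 90 deg 0 -> [0.621 0.143 0.286]
```

>>> {"api": "servo_tool", "payload": {"commands": [{"jaw": 0,"slide": [-0.11,-0.066,-0.088],"rot": [-0.03,0,0.05]},{"jaw": 0,"slide": [-0.22,-0.132,-0.176],"rot": [-0.05,0,0.09]},{"jaw": 0,"slide": [-0.329,-0.199,-0.265],"rot": [-0.08,0.001,0.137]},{"jaw": 0,"slide": [-0.329,-0.199,-0.265],"rot": [-0.08,0.001,0.137]}]}}

```text
clock: 6.3
tcp_pos: [0.547, -0.1063, 0.3829]
eef_rot: [0.684, -0.675, 0.197, 0.194]
wrist_force: [0.1, 0.4, -2.3]
grip_width: 0.0254
grip_force: 54.8
```

>>> {"api": "servo_tool", "payload": {"commands": [{"jaw": 0,"slide": [-0.12,-0.047,-0.075],"rot": [-0.028,0,0.045]},{"jaw": 0,"slide": [-0.24,-0.095,-0.15],"rot": [-0.056,0,0.09]},{"jaw": 0,"slide": [-0.358,-0.142,-0.224],"rot": [-0.084,0,0.134]},{"jaw": 0,"slide": [-0.358,-0.142,-0.224],"rot": [-0.084,0,0.134]}]}}

```text
clock: 6.7
tcp_pos: [0.5876, 0.0208, 0.3813]
eef_rot: [-0.641, 0.716, -0.184, -0.207]
wrist_force: [-0.1, -0.9, -2.6]
grip_width: 0.0257
grip_force: 54.8
```

>>> {"api": "servo_tool", "payload": {"commands": [{"jaw": 0,"slide": [-0.13,-0.024,-0.07],"rot": [-0.014,0,0.022]},{"jaw": 0,"slide": [-0.26,-0.048,-0.14],"rot": [-0.028,0,0.045]},{"jaw": 0,"slide": [-0.381,-0.071,-0.209],"rot": [-0.042,0,0.067]},{"jaw": 0,"slide": [-0.381,-0.071,-0.209],"rot": [-0.042,0,0.067]},{"jaw": 0,"slide": [-0.381,-0.071,-0.209],"rot": [-0.042,0,0.067]}]}}

```text
clock: 7.2
tcp_pos: [0.6219, 0.1443, 0.375]
eef_rot: [-0.618, 0.736, -0.178, -0.213]
wrist_force: [-0.4, 0.5, -1.8]
grip_width: 0.0254
grip_force: 54.8
```

```bash
python3 - <<'E'
from h import *
u=np.array([np.cos(np.radians(YL)),np.sin(np.radians(YL)),0]); w=np.array([-u[1],u[0],0])
A=BAR-[0,0,.015]-.075*u
plan([pose(A+[0,0,.04],YL),pose(A,YL)])
s=get_state(); t=s["tcp_pos"]; Rt=R.from_quat(s["eef_rot"]); Rl=Rt*R.from_quat([1,0,0,0])
hk=t+Rl.apply([.009,0,-(.158-GO)]); tips=[hk+Rl.apply([.0178-.0,0,-.0111])+k*.015*w for k in(1,-1)]
ends=[BAR+k*.04*w for k in(1,-1)]
print("hook",hk)
out=[]
for n in("side","top"):
    p,d=read_camera(n); p=p.copy(); c=pix(n,[(hk+BAR)/2])[0].astype(int); x0,y0=c[0]-40,c[1]-50
    p=cv2.resize(p[y0:y0+100,x0:x0+80],None,fx=5,fy=5,interpolation=cv2.INTER_CUBIC)
    for q,col in [(hk,(255,0,0))]+[(x,(0,200,0)) for x in tips]+[(x,(255,0,255)) for x in ends]:
        cv2.circle(p,tuple(int(a) for a in (pix(n,[q])[0]-[x0,y0]+.5)*5),4,col,1)
    out.append(p); print(n,x0,y0)
cv2.imwrite("pics/hook.png",np.hstack(out)[...,::-1])
E
```

```text
t 7.2 tcp [0.6219 0.1443 0.375 ] J [ 0.74  0.45  0.25  0.34 -1.82 -0.9 ] F [-0.4  0.5 -1.8] w 0.0254 gf 54.8
slide [-0.12, 0.002, 0.197] rot [0.0, -0.004, 0.003] | mm 69 deg 0 -> [0.621 0.143 0.306]
slide [-0.071, 0.0, 0.113] rot [0.0, -0.0, -0.0] | mm 40 deg 0 -> [0.621 0.143 0.266]
hook [0.60756894 0.06382406 0.26201698]
side 216 121
top 196 125
```

View pics/hook.png

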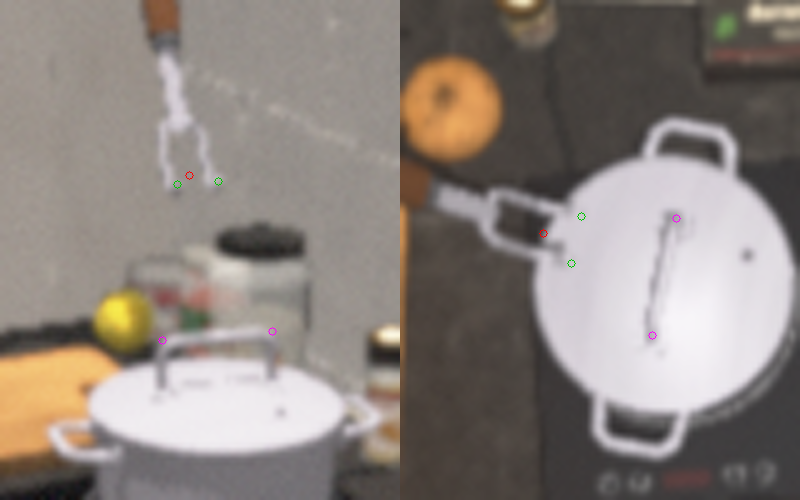

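Hook view: the projected bar ends (magenta) lie on the loop bar in both halves. The side-half prong tips, at (172,188) and (212,185), are within about 1 camera pixel of the expected green marks. Next: lower to the loop's height and slide under.

>>> {"api": "servo_tool", "payload": {"commands": [{"jaw": 0,"slide": [-0.06,0.001,0.1],"rot": [0,-0.004,0.003]},{"jaw": 0,"slide": [-0.12,0.002,0.197],"rot": [0,-0.004,0.003]},{"jaw": 0,"slide": [-0.15,0.002,0.25],"rot": [0,-0.004,0.003]},{"jaw": 0,"slide": [-0.191,0.002,0.31],"rot": [0,-0.004,0.003]},{"jaw": 0,"slide": [-0.191,0.002,0.31],"rot": [0,-0.004,0.003]}]}}

```text
clock: 7.8
tcp_pos: [0.6198, 0.1412, 0.2665]
eef_rot: [-0.616, 0.738, -0.176, -0.211]
wrist_force: [-0.2, -0.3, -1.6]
grip_width: 0.0255
grip_force: 54.8
```

```bash
python3 - <<'E'
from h import *
u=np.array([np.cos(np.radians(YL)),np.sin(np.radians(YL)),0]); B=BAR-[0,0,.015]
plan([pose(B-.04*u,YL),pose(B-.0*u,YL),pose(B+[0,0,.015],YL),pose(B+[0,0,.025],YL)])
E
```

```text
t 7.8 tcp [0.6198 0.1412 0.2665] J [ 0.74  0.47  0.06  0.33 -1.62 -0.98] F [-0.2 -0.3 -1.6] w 0.0255 gf 54.8
slide [0.091, -0.003, 0.059] rot [0.002, 0.001, -0.003] | mm 33 deg 0 -> [0.615 0.109 0.266]
slide [0.113, 0.0, 0.071] rot [-0.0, 0.0, 0.0] | mm 40 deg 0 -> [0.608 0.07  0.266]
slide [0.027, 0.0, -0.042] rot [-0.0, 0.0, 0.0] | mm 15 deg 0 -> [0.608 0.07  0.281]
slide [0.017, 0.0, -0.029] rot [-0.0, 0.0, 0.0] | mm 10 deg 0 -> [0.608 0.07  0.291]
```

>>> {"api": "servo_tool", "payload": {"commands": [{"jaw": 0,"slide": [0.045,-0.002,0.03],"rot": [0.002,0.001,-0.003]},{"jaw": 0,"slide": [0.091,-0.003,0.059],"rot": [0.002,0.001,-0.003]},{"jaw": 0,"slide": [0.091,-0.003,0.059],"rot": [0.002,0.001,-0.003]}]}}

```text
clock: 8.1
tcp_pos: [0.616, 0.1085, 0.2697]
eef_rot: [-0.617, 0.738, -0.177, -0.208]
wrist_force: [0.4, 0.9, -0.5]
grip_width: 0.0257
grip_force: 54.8
```

>>> {"api": "servo_tool", "payload": {"commands": [{"jaw": 0,"slide": [0.03,0,0.019],"rot": [0,0,0]},{"jaw": 0,"slide": [0.06,0,0.038],"rot": [0,0,0]},{"jaw": 0,"slide": [0.09,0,0.056],"rot": [0,0,0]},{"jaw": 0,"slide": [0.113,0,0.071],"rot": [0,0,0]},{"jaw": 0,"slide": [0.113,0,0.071],"rot": [0,0,0]}]}}

```text
clock: 8.6
tcp_pos: [0.6092, 0.0703, 0.268]
eef_rot: [-0.617, 0.737, -0.177, -0.209]
wrist_force: [1.1, 0.6, -0.9]
grip_width: 0.0256
grip_force: 54.8
```

```bash
python3 - <<'E'
from h import *
B=BAR-[0,0,.015]
plan([pose(B,YL),pose(B+[0,0,.015],YL),pose(B+[0,0,.025],YL)])
s=get_state(); t=s["tcp_pos"]; Rl=R.from_quat(s["eef_rot"])*R.from_quat([1,0,0,0]); print("hook-bar",t+Rl.apply([.009,0,-(.158-GO)])-BAR)
out=[]
for n in("side","top"):
    p,d=read_camera(n); c=pix(n,[BAR])[0].astype(int); x0,y0=c[0]-40,c[1]-32
    out.append(cv2.resize(p[y0:y0+60,x0:x0+80],None,fx=5,fy=5,interpolation=cv2.INTER_CUBIC))
cv2.imwrite("pics/under.png",np.hstack(out)[...,::-1])
E
```

```text
t 8.6 tcp [0.6092 0.0703 0.268 ] J [ 0.67  0.4  -0.06  0.36 -1.55 -0.93] F [ 1.1  0.6 -0.9] w 0.0256 gf 54.8
slide [-0.001, 0.004, 0.008] rot [-0.004, 0.004, -0.002] | mm 3 deg 0 -> [0.608 0.07  0.266]
slide [0.026, 0.0, -0.043] rot [-0.0, -0.0, 0.0] | mm 15 deg 0 -> [0.608 0.07  0.281]
slide [0.018, 0.0, -0.028] rot [-0.0, -0.0, 0.0] | mm 10 deg 0 -> [0.608 0.07  0.291]
hook-bar [ 0.00189025  0.00089731 -0.01302037]
```

View pics/under.png

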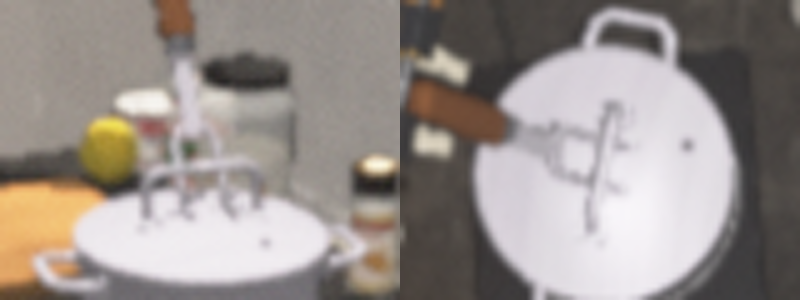

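Under view: both prongs pass beneath the bar. In the top half they cross it at rows 135 and 184, against a bar middle at about row 170, so the fork sits some 6 mm toward +x. I'll shift it sideways by that and lift gently.

>>> {"api": "servo_tool", "payload": {"commands": [{"jaw": 0,"slide": [0,0.01,0],"rot": [0,0,0]},{"jaw": 0,"slide": [0,0.022,0],"rot": [0,0,0]},{"jaw": 0,"slide": [0.009,0.022,-0.014],"rot": [0,0,0]},{"jaw": 0,"slide": [0.014,0.022,-0.023],"rot": [0,0,0]},{"jaw": 0,"slide": [0.018,0.022,-0.028],"rot": [0,0,0]}], "newtons": 60}}

```text
clock: 9.2
tcp_pos: [0.6032, 0.0728, 0.2783]
eef_rot: [-0.618, 0.737, -0.178, -0.209]
wrist_force: [0.7, 0.4, -1.2]
grip_width: 0.0259
grip_force: 59.8
```

>>> {"api": "servo_tool", "payload": {"commands": [{"jaw": 0,"slide": [0.004,0,-0.006],"rot": [0,0,0]},{"jaw": 0,"slide": [0.007,0,-0.011],"rot": [0,0,0]},{"jaw": 0,"slide": [0.011,0,-0.017],"rot": [0,0,0]},{"jaw": 0,"slide": [0.014,0,-0.023],"rot": [0,0,0]},{"jaw": 0,"slide": [0.014,0,-0.023],"rot": [0,0,0]}]}}

```text
clock: 9.7
tcp_pos: [0.603, 0.0728, 0.2857]
eef_rot: [-0.618, 0.737, -0.177, -0.209]
wrist_force: [0.2, -0.4, -4.4]
grip_width: 0.0254
grip_force: 59.8
```

```bash
cat >> h.py <<'E'
def lidpose(c,n="top",zlo=None):
    "lid plane tilt + bar centroid near xy c, from depth, points above zlo"
    p,d=read_camera(n); P,u,v=cloud(n,d); r=np.hypot(P[:,0]-c[0],P[:,1]-c[1]); hs=cv2.cvtColor(p,cv2.COLOR_RGB2HSV)[v,u]
    k=(r<.088)&(P[:,2]>zlo)&(P[:,2]<zlo+.05)&(hs[:,1]<70)
    Q=P[k]; M=np.c_[Q[:,:2]-c[:2],np.ones(len(Q))]
    w=np.ones(len(Q),bool)
    for _ in range(4):
        X=np.c_[M,-((M[:,:2]**2).sum(1))]; a=np.linalg.lstsq(X[w],Q[w,2],rcond=None)[0]; e=abs(X@a-Q[:,2]); w=e<max(.004,2*np.median(e))
    print(n,"lid tilt deg",np.degrees(np.arctan(np.hypot(a[0],a[1]))),"grad",a[:2],"top z",a[2],"n",w.sum(),"mid",(Q[w].max(0)+Q[w].min(0))[:2]/2)
E
python3 - <<'E'
from h import *
plan([]); s=get_state(); print(s["wrist_torque"])
t=s["tcp_pos"]; Rl=R.from_quat(s["eef_rot"])*R.from_quat([1,0,0,0]); h=t+Rl.apply([.009,0,-(.158-GO)]); print("hook-bar",h-BAR)
lidpose(BAR,"top",.115); lidpose(BAR,"side",.115)
E
```

```text
t 9.7 tcp [0.603  0.0728 0.2857] J [ 0.68  0.38 -0.04  0.36 -1.58 -0.93] F [ 0.2 -0.4 -4.4] w 0.0254 gf 59.8
[ 2.96623671 -0.52685601  0.03089264]
hook-bar [-0.00417144  0.00339376  0.00466759]
top lid tilt deg 1.578852025020753 grad [0.0268425  0.00626156] top z 0.1369346419428284 n 1498 mid [ 0.59476986 -0.01126552]
side lid tilt deg 1.1256366126405561 grad [0.0188619  0.00550417] top z 0.1369231705785299 n 696 mid [ 0.5933325  -0.01147742]
```

>>> {"api": "servo_tool", "payload": {"commands": [{"jaw": 0,"slide": [0.007,0,-0.011],"rot": [0,0,0]},{"jaw": 0,"slide": [0.014,0,-0.023],"rot": [0,0,0]},{"jaw": 0,"slide": [0.021,0,-0.034],"rot": [0,0,0]},{"jaw": 0,"slide": [0.027,0,-0.043],"rot": [0,0,0]},{"jaw": 0,"slide": [0.027,0,-0.043],"rot": [0,0,0]}]}}

```text
clock: 10.3
tcp_pos: [0.6031, 0.0726, 0.3017]
eef_rot: [-0.618, 0.737, -0.178, -0.209]
wrist_force: [1.0, -0.4, -3.8]
grip_width: 0.0257
grip_force: 59.8
```

```bash
python3 - <<'E'
from h import *
plan([]); s=get_state(); print(s["wrist_torque"])
lidpose(BAR,"top",.125); lidpose(BAR,"side",.125)
E
```

```text
t 10.3 tcp [0.6031 0.0726 0.3017] J [ 0.68  0.37 -0.02  0.36 -1.61 -0.92] F [ 1.  -0.4 -3.8] w 0.0257 gf 59.8
[ 2.98322356 -0.51945564 -0.03196322]
top lid tilt deg 1.6452120589097818 grad [0.02867618 0.00162642] top z 0.15319214327321104 n 1550 mid [ 0.59332815 -0.01018719]
side lid tilt deg 1.1896864996425693 grad [0.0207456  0.00094096] top z 0.15255257788739526 n 680 mid [ 0.59285609 -0.01254049]
```

```bash
python3 - <<'E'
from h import *
s=get_state(); t=s["tcp_pos"]; Rt=R.from_quat(s["eef_rot"]); a=t+[0,0,.045]; D=np.array([BRD[0]-.593,BRD[1]+.0115,0]); print(D)
plan([(a,Rt)]+[(a+D*k/4,Rt) for k in(1,2,3,4)])
E
```

```text
[-0.065   0.2975  0.    ]
t 10.4 tcp [0.6029 0.0726 0.301 ] J [ 0.68  0.38 -0.02  0.36 -1.61 -0.92] F [-0.8 -0.7 -3.3] w 0.0258 gf 59.8
slide [0.079, -0.001, -0.127] rot [0.0, 0.0, 0.0] | mm 45 deg 0 -> [0.603 0.073 0.346]
slide [-0.199, 0.097, -0.125] rot [0.0, 0.0, 0.0] | mm 76 deg 0 -> [0.587 0.147 0.346]
slide [-0.199, 0.096, -0.124] rot [0.0, 0.0, 0.0] | mm 76 deg 0 -> [0.57  0.221 0.346]
slide [-0.2, 0.097, -0.124] rot [0.0, 0.0, 0.0] | mm 76 deg 0 -> [0.554 0.296 0.346]
slide [-0.199, 0.096, -0.124] rot [0.0, 0.0, 0.0] | mm 76 deg 0 -> [0.538 0.37  0.346]
```

>>> {"api": "servo_tool", "payload": {"commands": [{"jaw": 0,"slide": [0.012,0,-0.02],"rot": [0,0,0]},{"jaw": 0,"slide": [0.032,0,-0.051],"rot": [0,0,0]},{"jaw": 0,"slide": [0.053,0,-0.085],"rot": [0,0,0]},{"jaw": 0,"slide": [0.07,-0.001,-0.112],"rot": [0,0,0]},{"jaw": 0,"slide": [0.079,-0.001,-0.127],"rot": [0,0,0]}]}}

```text
clock: 10.9
tcp_pos: [0.6034, 0.0726, 0.3475]
eef_rot: [-0.618, 0.737, -0.178, -0.208]
wrist_force: [-0.1, -0.0, -4.5]
grip_width: 0.0257
grip_force: 59.8
```

>>> {"api": "servo_tool", "payload": {"commands": [{"jaw": 0,"slide": [-0.016,0.008,-0.01],"rot": [0,0,0]},{"jaw": 0,"slide": [-0.045,0.022,-0.028],"rot": [0,0,0]},{"jaw": 0,"slide": [-0.085,0.041,-0.053],"rot": [0,0,0]},{"jaw": 0,"slide": [-0.127,0.062,-0.079],"rot": [0,0,0]},{"jaw": 0,"slide": [-0.17,0.083,-0.106],"rot": [0,0,0]}]}}

```text
clock: 11.4
tcp_pos: [0.5886, 0.1379, 0.3455]
eef_rot: [-0.618, 0.737, -0.178, -0.209]
wrist_force: [1.4, -0.8, -3.7]
grip_width: 0.0256
grip_force: 59.8
```

>>> {"api": "servo_tool", "payload": {"commands": [{"jaw": 0,"slide": [-0.043,0.021,-0.027],"rot": [0,0,0]},{"jaw": 0,"slide": [-0.086,0.042,-0.054],"rot": [0,0,0]},{"jaw": 0,"slide": [-0.129,0.063,-0.08],"rot": [0,0,0]},{"jaw": 0,"slide": [-0.172,0.084,-0.107],"rot": [0,0,0]},{"jaw": 0,"slide": [-0.215,0.104,-0.134],"rot": [0,0,0]}]}}

```text
clock: 11.9
tcp_pos: [0.5711, 0.2177, 0.3459]
eef_rot: [-0.618, 0.737, -0.178, -0.209]
wrist_force: [0.4, 0.7, -3.9]
grip_width: 0.0252
grip_force: 59.8
```

>>> {"api": "servo_tool", "payload": {"commands": [{"jaw": 0,"slide": [-0.043,0.021,-0.027],"rot": [0,0,0]},{"jaw": 0,"slide": [-0.086,0.042,-0.054],"rot": [0,0,0]},{"jaw": 0,"slide": [-0.129,0.063,-0.08],"rot": [0,0,0]},{"jaw": 0,"slide": [-0.172,0.084,-0.107],"rot": [0,0,0]},{"jaw": 0,"slide": [-0.215,0.104,-0.134],"rot": [0,0,0]}]}}

```text
clock: 12.4
tcp_pos: [0.5536, 0.2979, 0.3459]
eef_rot: [-0.618, 0.737, -0.178, -0.209]
wrist_force: [0.1, -0.2, -3.7]
grip_width: 0.0259
grip_force: 59.8
```

>>> {"api": "servo_tool", "payload": {"commands": [{"jaw": 0,"slide": [-0.043,0.021,-0.027],"rot": [0,0,0]},{"jaw": 0,"slide": [-0.086,0.042,-0.054],"rot": [0,0,0]},{"jaw": 0,"slide": [-0.128,0.062,-0.08],"rot": [0,0,0]},{"jaw": 0,"slide": [-0.164,0.08,-0.102],"rot": [0,0,0]},{"jaw": 0,"slide": [-0.189,0.091,-0.118],"rot": [0,0,0]}]}}

```text
clock: 12.9
tcp_pos: [0.5383, 0.3685, 0.3456]
eef_rot: [-0.618, 0.737, -0.178, -0.209]
wrist_force: [-0.2, 0.2, -4.5]
grip_width: 0.0253
grip_force: 59.8
```

```bash
python3 - <<'E'
from h import *
plan([]); s=get_state()
lidpose(BRD,"top",.16); lidpose(BRD,"side",.16)
E
```

```text
t 12.9 tcp [0.5383 0.3685 0.3456] J [ 1.02  0.58  0.45  0.21 -1.96 -1.17] F [-0.2  0.2 -4.5] w 0.0253 gf 59.8
top lid tilt deg 3.75329925181823 grad [0.03875192 0.0529322 ] top z 0.19728049878773593 n 1651 mid [0.52880826 0.28825896]
side lid tilt deg 5.627656526815103 grad [0.03345578 0.0926849 ] top z 0.1956238341680837 n 533 mid [0.52744831 0.28424871]
```

>>> {"api": "servo_tool", "payload": {"commands": [{"jaw": 0,"slide": [0,0,0],"rot": [0,0,0]},{"jaw": 0,"slide": [-0.012,0,0.02],"rot": [0,0,0]},{"jaw": 0,"slide": [-0.035,0,0.056],"rot": [0,0,0]},{"jaw": 0,"slide": [-0.061,0,0.099],"rot": [0,0,0]},{"jaw": 0,"slide": [-0.088,0,0.141],"rot": [0,0,0]}]}}

```text
clock: 13.5
tcp_pos: [0.5387, 0.3667, 0.2943]
eef_rot: [-0.618, 0.737, -0.177, -0.21]
wrist_force: [0.7, -0.0, -3.7]
grip_width: 0.0256
grip_force: 59.8
```

>>> {"api": "servo_tool", "payload": {"commands": [{"jaw": 0,"slide": [-0.026,0,0.042],"rot": [0,0,0]},{"jaw": 0,"slide": [-0.053,0,0.085],"rot": [0,0,0]},{"jaw": 0,"slide": [-0.079,0,0.127],"rot": [0,0,0]},{"jaw": 0,"slide": [-0.105,0,0.169],"rot": [0,0,0]},{"jaw": 0,"slide": [-0.125,0,0.202],"rot": [0,0,0]}]}}

```text
clock: 14.0
tcp_pos: [0.5389, 0.3669, 0.2232]
eef_rot: [-0.618, 0.737, -0.178, -0.209]
wrist_force: [0.9, -0.1, -3.9]
grip_width: 0.0257
grip_force: 59.8
```

>>> {"api": "servo_tool", "payload": {"commands": [{"jaw": 0,"slide": [-0.011,0,0.017],"rot": [0,0,0]},{"jaw": 0,"slide": [-0.014,0,0.022],"rot": [0,0,0]},{"jaw": 0,"slide": [-0.014,0,0.022],"rot": [0,0,0]},{"jaw": 0,"slide": [-0.014,0,0.022],"rot": [0,0,0]},{"jaw": 0,"slide": [-0.014,0,0.022],"rot": [0,0,0]}]}}

```text
clock: 14.5
tcp_pos: [0.5394, 0.3673, 0.2177]
eef_rot: [-0.618, 0.737, -0.177, -0.208]
wrist_force: [0.2, -0.4, -4.5]
grip_width: 0.0256
grip_force: 59.8
```

```bash
python3 - <<'E'
from h import *
plan([]); s=get_state()
lidpose(BRD,"top",.035); lidpose(BRD,"side",.035)
E
```

```text
t 14.5 tcp [0.5394 0.3673 0.2177] J [ 1.02  0.61  0.24  0.2  -1.72 -1.22] F [ 0.2 -0.4 -4.5] w 0.0256 gf 59.8
top lid tilt deg 1.9982883768942499 grad [0.03377946 0.00873615] top z 0.06907704712708183 n 1362 mid [0.52834694 0.28599246]
side lid tilt deg 2.035873248395282 grad [0.0303448  0.01851563] top z 0.06862225693541496 n 513 mid [0.52762915 0.28643794]
```

>>> {"api": "servo_tool", "payload": {"commands": [{"jaw": 0,"slide": [-0.009,0,0.014],"rot": [0,0,0]},{"jaw": 0,"slide": [-0.018,0,0.028],"rot": [0,0,0]},{"jaw": 0,"slide": [-0.026,0,0.042],"rot": [0,0,0]},{"jaw": 0,"slide": [-0.032,0,0.051],"rot": [0,0,0]},{"jaw": 0,"slide": [-0.035,0,0.056],"rot": [0,0,0]}]}}

```text
clock: 15.1
tcp_pos: [0.5391, 0.367, 0.1966]
eef_rot: [-0.618, 0.737, -0.178, -0.209]
wrist_force: [0.4, 0.8, -4.3]
grip_width: 0.0259
grip_force: 59.8
```

>>> {"api": "servo_tool", "payload": {"commands": [{"jaw": 0,"slide": [-0.0025,0,0.004],"rot": [0,0,0]},{"jaw": 0,"slide": [-0.005,0,0.008],"rot": [0,0,0]},{"jaw": 0,"slide": [-0.0075,0,0.012],"rot": [0,0,0]},{"jaw": 0,"slide": [-0.01,0,0.016],"rot": [0,0,0]},{"jaw": 0,"slide": [-0.0125,0,0.02],"rot": [0,0,0]}]}}

```text
clock: 15.6
tcp_pos: [0.5394, 0.367, 0.1906]
eef_rot: [-0.618, 0.737, -0.178, -0.209]
wrist_force: [-0.4, 0.0, -0.8]
grip_width: 0.0255
grip_force: 59.8
```

```bash
python3 - <<'E'
from h import *
plan([]); s=get_state()
lidpose(BRD,"top",.025); lidpose(BRD,"side",.025)
E
```

```text
t 15.6 tcp [0.5394 0.367  0.1906] J [ 1.02  0.63  0.21  0.2  -1.67 -1.23] F [-0.4  0.  -0.8] w 0.0255 gf 59.8
top lid tilt deg 1.034785918348255 grad [ 0.01806178 -0.00014825] top z 0.045069239103595234 n 1317 mid [0.52801956 0.28643348]
side lid tilt deg 0.3601864839682707 grad [ 0.00586823 -0.00225482] top z 0.04419445138666123 n 483 mid [0.52739044 0.28420873]
```

>>> {"api": "servo_tool", "payload": {"commands": [{"jaw": 0,"slide": [-0.005,0,0.008],"rot": [0,0,0]},{"jaw": 0,"slide": [-0.011,0,0.017],"rot": [0,0,0]},{"jaw": 0,"slide": [-0.016,0,0.026],"rot": [0,0,0]},{"jaw": 0,"slide": [-0.021,0,0.034],"rot": [0,0,0]},{"jaw": 0,"slide": [-0.021,0,0.034],"rot": [0,0,0]}]}}

```text
clock: 16.2
tcp_pos: [0.5391, 0.3669, 0.1775]
eef_rot: [-0.618, 0.737, -0.178, -0.21]
wrist_force: [-0.6, 0.2, -1.6]
grip_width: 0.0258
grip_force: 59.8
```

>>> {"api": "servo_tool", "payload": {"commands": [{"jaw": 0,"slide": [-0.014,0,-0.009],"rot": [0,0,0]},{"jaw": 0,"slide": [-0.035,0,-0.022],"rot": [0,0,0]},{"jaw": 0,"slide": [-0.057,0,-0.036],"rot": [0,0,0]},{"jaw": 0,"slide": [-0.085,0,-0.053],"rot": [0,0,0]},{"jaw": 0,"slide": [-0.113,0,-0.071],"rot": [0,0,0]}]}}

```text
clock: 16.7
tcp_pos: [0.5464, 0.4076, 0.1782]
eef_rot: [-0.618, 0.737, -0.178, -0.209]
wrist_force: [-0.1, 0.3, -1.5]
grip_width: 0.0255
grip_force: 59.8
```

>>> {"api": "servo_tool", "payload": {"commands": [{"jaw": 0,"slide": [-0.04,0,-0.025],"rot": [0,0,0]},{"jaw": 0,"slide": [-0.08,0,-0.05],"rot": [0,0,0]},{"jaw": 0,"slide": [-0.113,0,-0.071],"rot": [0,0,0]},{"jaw": 0,"slide": [-0.113,0,-0.071],"rot": [0,0,0]}]}}

```text
clock: 17.1
tcp_pos: [0.5532, 0.4477, 0.1774]
eef_rot: [-0.618, 0.737, -0.178, -0.209]
wrist_force: [0.5, 0.2, -1.8]
grip_width: 0.0253
grip_force: 59.8
```

```bash
python3 - <<'E'
from h import *
s=get_state(); t=s["tcp_pos"]; Rt=R.from_quat(s["eef_rot"]); Rl=Rt*R.from_quat([1,0,0,0]); hk=t+Rl.apply([.009,0,-(.158-GO)]); print("hook",hk)
lidpose(BRD,"top",.025); lidpose(BRD,"side",.025)
g=np.load("grip.npz"); G=g["t"]; Rg=R.from_quat(g["q"])
up=t+[0,0,.2]; m=lambda a:Rt*R.from_rotvec(a*(Rt.inv()*Rg).as_rotvec())
E1=G+[0,0,.23]
print(up,E1)
plan([(t+[0,0,.2],Rt)]+[(up+(E1-up)*k/4,m(k/4)) for k in(1,2,3,4)])
E
```

```text
hook [0.53951407 0.36772685 0.06393484]
top lid tilt deg 0.570926680540389 grad [0.00929617 0.00358888] top z 0.04481715439539345 n 1394 mid [0.52808264 0.2861444 ]
side lid tilt deg 0.4492257276349925 grad [ 0.00715543 -0.00320551] top z 0.04408792947699978 n 472 mid [0.52846979 0.28511216]
[0.55316524 0.44771427 0.3773954 ] [ 0.50345054 -0.24256737  0.35826125]
t 17.2 tcp [0.5531 0.4463 0.1779] J [ 1.05  0.75  0.42  0.18 -1.76 -1.24] F [ 0.1 -0.  -1.4] w 0.0257 gf 59.8
slide [0.347, -0.002, -0.567] rot [0.001, -0.0, -0.001] | mm 199 deg 0 -> [0.553 0.448 0.377]
slide [0.479, -0.058, 0.317] rot [0.051, 0.0, -0.084] | mm 173 deg 4 -> [0.541 0.275 0.373]
slide [0.481, -0.014, 0.318] rot [0.052, 0.0, -0.084] | mm 173 deg 4 -> [0.528 0.103 0.368]
slide [0.48, 0.031, 0.318] rot [0.051, 0.0, -0.085] | mm 173 deg 4 -> [ 0.516 -0.07   0.363]
slide [0.477, 0.075, 0.315] rot [0.051, 0.001, -0.084] | mm 173 deg 4 -> [ 0.503 -0.243  0.358]
```

Clean unhook: the lid lies flat at the board's centre. I'll raise the lifter and carry it back.

>>> {"api": "servo_tool", "payload": {"commands": [{"jaw": 0,"slide": [0.07,0,-0.11],"rot": [0,0,0]},{"jaw": 0,"slide": [0.14,0,-0.225],"rot": [0,0,0]},{"jaw": 0,"slide": [0.21,-0.001,-0.34],"rot": [0,0,0]},{"jaw": 0,"slide": [0.28,-0.002,-0.455],"rot": [0,0,0]},{"jaw": 0,"slide": [0.347,-0.002,-0.567],"rot": [0,0,0]}]}}

```text
clock: 17.7
tcp_pos: [0.5531, 0.4464, 0.3807]
eef_rot: [-0.618, 0.737, -0.177, -0.209]
wrist_force: [0.7, 0.0, -1.7]
grip_width: 0.0254
grip_force: 59.8
```

>>> {"api": "servo_tool", "payload": {"commands": [{"jaw": 0,"slide": [0.1,-0.012,0.066],"rot": [0.01,0,-0.017]},{"jaw": 0,"slide": [0.2,-0.024,0.132],"rot": [0.02,0,-0.034]},{"jaw": 0,"slide": [0.3,-0.036,0.198],"rot": [0.03,0,-0.05]},{"jaw": 0,"slide": [0.4,-0.048,0.264],"rot": [0.04,0,-0.067]},{"jaw": 0,"slide": [0.479,-0.058,0.317],"rot": [0.051,0,-0.084]}]}}

```text
clock: 18.2
tcp_pos: [0.54, 0.2719, 0.3739]
eef_rot: [-0.646, 0.713, -0.185, -0.202]
wrist_force: [0.3, -0.2, -0.3]
grip_width: 0.0256
grip_force: 59.8
```

>>> {"api": "servo_tool", "payload": {"commands": [{"jaw": 0,"slide": [0.1,-0.003,0.066],"rot": [0.01,0,-0.017]},{"jaw": 0,"slide": [0.2,-0.006,0.132],"rot": [0.02,0,-0.034]},{"jaw": 0,"slide": [0.3,-0.009,0.198],"rot": [0.03,0,-0.05]},{"jaw": 0,"slide": [0.4,-0.012,0.264],"rot": [0.04,0,-0.067]},{"jaw": 0,"slide": [0.481,-0.014,0.318],"rot": [0.052,0,-0.084]}]}}

```text
clock: 18.7
tcp_pos: [0.527, 0.0996, 0.3687]
eef_rot: [-0.673, 0.687, -0.193, -0.195]
wrist_force: [1.2, -0.2, -1.2]
grip_width: 0.0258
grip_force: 59.8
```

>>> {"api": "servo_tool", "payload": {"commands": [{"jaw": 0,"slide": [0.1,0.006,0.066],"rot": [0.01,0,-0.017]},{"jaw": 0,"slide": [0.2,0.012,0.132],"rot": [0.02,0,-0.034]},{"jaw": 0,"slide": [0.3,0.019,0.198],"rot": [0.03,0,-0.05]},{"jaw": 0,"slide": [0.4,0.025,0.264],"rot": [0.04,0,-0.067]},{"jaw": 0,"slide": [0.48,0.031,0.318],"rot": [0.051,0,-0.085]}]}}

```text
clock: 19.2
tcp_pos: [0.514, -0.0726, 0.3636]
eef_rot: [0.699, -0.66, 0.2, 0.188]
wrist_force: [0.3, 0.4, -0.8]
grip_width: 0.0257
grip_force: 59.8
```

>>> {"api": "servo_tool", "payload": {"commands": [{"jaw": 0,"slide": [0.12,0.018,0.08],"rot": [0.013,0,-0.021]},{"jaw": 0,"slide": [0.24,0.037,0.16],"rot": [0.026,0,-0.042]},{"jaw": 0,"slide": [0.36,0.056,0.24],"rot": [0.039,0,-0.063]},{"jaw": 0,"slide": [0.477,0.075,0.315],"rot": [0.051,0.001,-0.084]},{"jaw": 0,"slide": [0.477,0.075,0.315],"rot": [0.051,0.001,-0.084]}]}}

```text
clock: 19.7
tcp_pos: [0.4993, -0.2469, 0.3586]
eef_rot: [0.723, -0.634, 0.207, 0.181]
wrist_force: [0.5, -0.4, -0.0]
grip_width: 0.0257
grip_force: 59.8
```

```bash
python3 - <<'E'
from h import *
g=np.load("grip.npz"); G=g["t"]; Rg=R.from_quat(g["q"])
out=[]
for n in("side","top"):
    p,d=read_camera(n); t=get_state()["tcp_pos"]; hk=t+(R.from_quat(get_state()["eef_rot"])*R.from_quat([1,0,0,0])).apply([.009,0,-(.158-GO)]); c=pix(n,[hk])[0].astype(int); x0,y0=c[0]-40,c[1]-70
    q=cv2.resize(p[y0:y0+100,x0:x0+80],None,fx=5,fy=5,interpolation=cv2.INTER_CUBIC); cv2.circle(q,tuple(int(a) for a in (pix(n,[hk])[0]-[x0,y0]+.5)*5),4,(255,0,0),1); out.append(q)
cv2.imwrite("pics/back.png",np.hstack(out)[...,::-1])
plan([(G+[0,0,.1],Rg),(G+[0,0,.03],Rg),(G,Rg)])
E
```

```text
t 19.8 tcp [ 0.5011 -0.2442  0.3589] J [ 0.28 -0.03 -0.47  0.58 -1.28 -0.36] F [ 0.3  0.4 -1.5] w 0.0252 gf 59.8
slide [-0.234, -0.008, 0.367] rot [0.002, 0.001, -0.005] | mm 131 deg 0 -> [ 0.503 -0.243  0.228]
slide [-0.124, 0.0, 0.198] rot [-0.0, -0.0, -0.0] | mm 70 deg 0 -> [ 0.503 -0.243  0.158]
slide [-0.052, 0.0, 0.085] rot [-0.0, -0.0, -0.0] | mm 30 deg 0 -> [ 0.503 -0.243  0.128]
```

View pics/back.png

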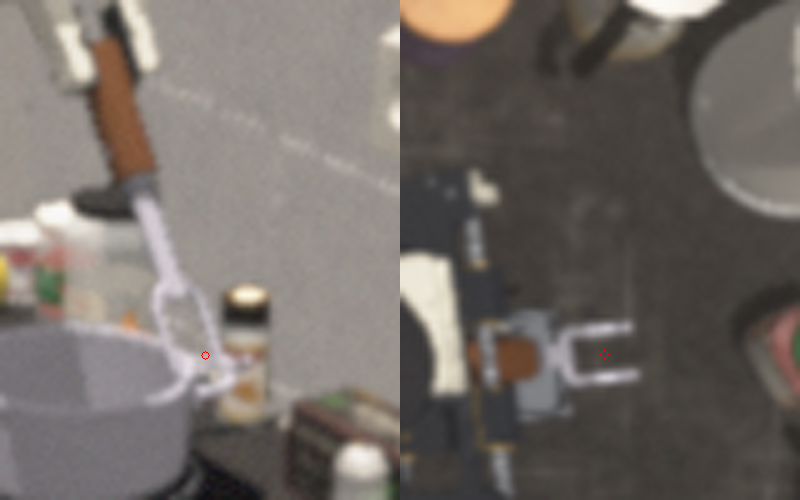

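Back view: the lifter sits in the fingers almost as it was when first lifted, with the fork at crop (600,354) in the top half. I'll lower it toward the notch.

>>> {"api": "servo_tool", "payload": {"commands": [{"jaw": 0,"slide": [-0.08,-0.003,0.125],"rot": [0.002,0.001,-0.005]},{"jaw": 0,"slide": [-0.16,-0.006,0.25],"rot": [0.002,0.001,-0.005]},{"jaw": 0,"slide": [-0.234,-0.008,0.367],"rot": [0.002,0.001,-0.005]},{"jaw": 0,"slide": [-0.234,-0.008,0.367],"rot": [0.002,0.001,-0.005]},{"jaw": 0,"slide": [-0.234,-0.008,0.367],"rot": [0.002,0.001,-0.005]}]}}

```text
clock: 20.3
tcp_pos: [0.5055, -0.2406, 0.2291]
eef_rot: [0.726, -0.63, 0.208, 0.181]
wrist_force: [-0.1, -0.1, -0.4]
grip_width: 0.0258
grip_force: 59.8
```

```bash
python3 - <<'E'
from h import *
g=np.load("grip.npz"); G=g["t"]; Rg=R.from_quat(g["q"])
plan([(G+[0,0,.045],Rg),(G+[0,0,.008],Rg),(G+[0,0,-.001],Rg)])
E
```

```text
t 20.3 tcp [ 0.5055 -0.2406  0.2291] J [ 0.26  0.05 -0.7   0.67 -1.01 -0.54] F [-0.1 -0.1 -0.4] w 0.0258 gf 59.8
slide [-0.094, 0.007, 0.161] rot [-0.001, -0.002, 0.006] | mm 56 deg 0 -> [ 0.503 -0.243  0.173]
slide [-0.065, 0.0, 0.104] rot [-0.0, -0.0, -0.0] | mm 37 deg 0 -> [ 0.503 -0.243  0.136]
slide [-0.016, 0.001, 0.026] rot [-0.0, -0.0, -0.0] | mm 9 deg 0 -> [ 0.503 -0.243  0.127]
```

>>> {"api": "servo_tool", "payload": {"commands": [{"jaw": 0,"slide": [-0.047,0.007,0.08],"rot": [-0.001,-0.002,0.006]},{"jaw": 0,"slide": [-0.094,0.007,0.161],"rot": [-0.001,-0.002,0.006]},{"jaw": 0,"slide": [-0.094,0.007,0.161],"rot": [-0.001,-0.002,0.006]},{"jaw": 0,"slide": [-0.094,0.007,0.161],"rot": [-0.001,-0.002,0.006]}]}}

```text
clock: 20.7
tcp_pos: [0.5045, -0.2428, 0.1745]
eef_rot: [0.724, -0.633, 0.208, 0.18]
wrist_force: [0.5, 0.1, -0.6]
grip_width: 0.0257
grip_force: 59.8
```

```bash
python3 - <<'E'
from h import *
g=np.load("grip.npz"); G=g["t"]; Rg=R.from_quat(g["q"])
plan([(G+[0,0,.008],Rg),(G+[0,0,-.001],Rg)])
E
```

```text
t 20.7 tcp [ 0.5045 -0.2428  0.1745] J [ 0.23  0.11 -0.79  0.75 -0.88 -0.65] F [ 0.5  0.1 -0.6] w 0.0257 gf 59.8
slide [-0.069, 0.004, 0.107] rot [-0.003, 0.0, -0.003] | mm 38 deg 0 -> [ 0.503 -0.243  0.136]
slide [-0.015, -0.0, 0.026] rot [0.0, 0.0, -0.0] | mm 9 deg 0 -> [ 0.503 -0.243  0.127]
```

>>> {"api": "servo_tool", "payload": {"commands": [{"jaw": 0,"slide": [-0.018,0.003,0.027],"rot": [-0.003,0,-0.003]},{"jaw": 0,"slide": [-0.035,0.003,0.054],"rot": [-0.003,0,-0.003]},{"jaw": 0,"slide": [-0.052,0.003,0.08],"rot": [-0.003,0,-0.003]},{"jaw": 0,"slide": [-0.069,0.003,0.107],"rot": [-0.003,0,-0.003]},{"jaw": 0,"slide": [-0.069,0.003,0.107],"rot": [-0.003,0,-0.003]}]}}

```text
clock: 21.2
tcp_pos: [0.5029, -0.2422, 0.1329]
eef_rot: [0.725, -0.632, 0.206, 0.181]
wrist_force: [3.8, -1.8, -2.7]
grip_width: 0.0253
grip_force: 59.9
```

>>> {"api": "servo_tool", "payload": {"commands": [{"jaw": 0,"slide": [-0.004,0,0.007],"rot": [0,0,0]},{"jaw": 0,"slide": [-0.008,0,0.013],"rot": [0,0,0]},{"jaw": 0,"slide": [-0.012,0,0.02],"rot": [0,0,0]},{"jaw": 0,"slide": [-0.012,0,0.02],"rot": [0,0,0]}]}}

```text
clock: 21.6
tcp_pos: [0.5038, -0.2425, 0.1279]
eef_rot: [0.725, -0.632, 0.208, 0.181]
wrist_force: [6.9, -3.2, 3.9]
grip_width: 0.0256
grip_force: 59.9
```

```bash
python3 - <<'E'
from h import *
g=np.load("grip.npz"); G=g["t"]; Rg=R.from_quat(g["q"])
plan([(G+[0,0,-.001],Rg)]); print(get_state()["wrist_torque"])
E
```

```text
t 21.6 tcp [ 0.5038 -0.2425  0.1279] J [ 0.2   0.16 -0.87  0.85 -0.78 -0.75] F [ 6.9 -3.2  3.9] w 0.0256 gf 59.9
slide [-0.001, 0.001, 0.002] rot [-0.0, 0.0, 0.0] | mm 1 deg 0 -> [ 0.503 -0.243  0.127]
[ 0.10615504 -2.27252523  1.34869386]
```

Seated at the original pose. I'll ease the grip, open, and back off along the shaft.

>>> {"api": "servo_tool", "payload": {"commands": [{"jaw": 0,"slide": [0,0,0],"rot": [0,0,0]},{"jaw": 0,"slide": [0,0,0],"rot": [0,0,0]}], "newtons": 5}}

```text
clock: 21.8
tcp_pos: [0.5022, -0.2428, 0.1275]
eef_rot: [0.724, -0.632, 0.207, 0.181]
wrist_force: [-1.2, 2.2, 7.0]
grip_width: 0.0265
grip_force: 5.1
```

>>> {"api": "servo_tool", "payload": {"commands": [{"jaw": 0.5,"slide": [0,0,0],"rot": [0,0,0]},{"jaw": 1,"slide": [0,0,0],"rot": [0,0,0]},{"jaw": 1,"slide": [0,0,0],"rot": [0,0,0]},{"jaw": 1,"slide": [0,0,0],"rot": [0,0,0]},{"jaw": 1,"slide": [0,0,0],"rot": [0,0,0]}]}}

```text
clock: 22.3
tcp_pos: [0.5018, -0.2427, 0.1266]
eef_rot: [0.725, -0.632, 0.206, 0.181]
wrist_force: [0.2, -0.2, -0.4]
grip_width: 0.0614
grip_force: 0.0
```

>>> {"api": "servo_tool", "payload": {"commands": [{"jaw": 1,"slide": [0,0,0],"rot": [0,0,0]},{"jaw": 1,"slide": [0,0,0],"rot": [0,0,0]},{"jaw": 1,"slide": [0,0,0],"rot": [0,0,0]},{"jaw": 1,"slide": [0,0,0],"rot": [0,0,0]}]}}

```text
clock: 22.7
tcp_pos: [0.5021, -0.2426, 0.1268]
eef_rot: [0.725, -0.632, 0.206, 0.181]
wrist_force: [0.6, 0.5, -0.3]
grip_width: 0.0865
grip_force: 0.0
```

>>> {"api": "servo_tool", "payload": {"commands": [{"jaw": 1,"slide": [0,0,-0.05],"rot": [0,0,0]},{"jaw": 1,"slide": [0,0,-0.15],"rot": [0,0,0]},{"jaw": 1,"slide": [0,0,-0.27],"rot": [0,0,0]},{"jaw": 1,"slide": [0,0,-0.4],"rot": [0,0,0]},{"jaw": 1,"slide": [0,0,-0.5],"rot": [0,0,0]}]}}

```text
clock: 23.2
tcp_pos: [0.4917, -0.1629, 0.256]
eef_rot: [0.725, -0.632, 0.207, 0.18]
wrist_force: [0.4, 0.1, 0.2]
grip_width: 0.0877
grip_force: 0.0
```

>>> {"api": "servo_tool", "payload": {"commands": [{"jaw": 1,"slide": [0.1,0,-0.16],"rot": [0,0,0]},{"jaw": 1,"slide": [0.2,0,-0.32],"rot": [0,0,0]},{"jaw": 1,"slide": [0.2,0,-0.32],"rot": [0,0,0]},{"jaw": 1,"slide": [0.2,0,-0.32],"rot": [0,0,0]}]}}

```text
clock: 23.6
tcp_pos: [0.4927, -0.1639, 0.3696]
eef_rot: [0.724, -0.633, 0.207, 0.179]
wrist_force: [0.2, 0.8, -1.1]
grip_width: 0.0874
grip_force: 0.0
```

```bash
python3 - <<'E'
from h import *
plan([]); lidpose(BRD,"top",.025); lidpose(BRD,"side",.025)
f=np.load("side0.npz")["p"]; p,_=read_camera("side"); q,_=read_camera("top")
c=lambda a:cv2.resize(a[170:290,190:310],None,fx=3,fy=3,interpolation=cv2.INTER_CUBIC)
cv2.imwrite("pics/end.png",np.hstack([c(f),c(p)])[...,::-1])
x=p.astype(int)
for a in(f.astype(int),x):
    m=np.zeros(a.shape[:2],bool); m[200:250,250:290]=(a[...,0]>a[...,2]+30)[200:250,250:290]; v,u=np.nonzero(big(m)); print("handle",u.mean(),v.mean(),len(u))
E
```

```text
t 23.6 tcp [ 0.4927 -0.1639  0.3696] J [ 0.46 -0.05 -0.45  0.53 -1.4  -0.48] F [ 0.2  0.8 -1.1] w 0.0874 gf 0.0
top lid tilt deg 0.7590909181023332 grad [0.01297095 0.00270208] top z 0.04553585897774081 n 1063 mid [0.52840084 0.29322398]
side lid tilt deg 0.47290947843181574 grad [ 0.00528057 -0.00634384] top z 0.04421396815775974 n 480 mid [0.52925574 0.28473449]
handle 267.0695652173913 224.8913043478261 230
handle 266.4122807017544 224.75438596491227 228
```

View pics/end.png

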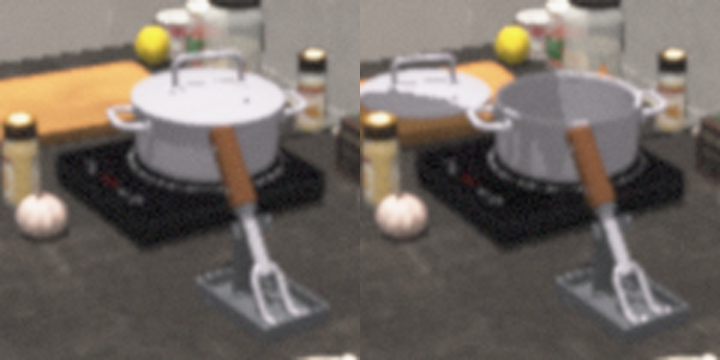

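Before and after: the lifter is back in the notch, with its handle within 1 px of the start. The lid lies loop up on the board at crop (425,90). The pot and bystanders look where they were.

```bash
python3 -c "
from cell import *
print(sign_off())"
```

```text
the job is handed in; nothing more can be done
None
```

The job is handed in: the lid measured flat and centred on the board, the lifter is back leaning in its notch, the pot looks unmoved, and it took about 24 s; the sign-off gave no verdict.

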